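# Turn the stamp-pad box over for storage

## Task

So that the ink settles at the pad's face, take the stamp-pad box from the brown wooden rest and turn it over, pinching its loose lid shut all the while, then seat it lid side down in the trough of the grey metal holder and let go. Then slide the holder's keeper plate fully home in front of the box so that it cannot fall out, and leave the other things on the desk as they are.

Things in the scene. Friction and masses are not known exactly. Their poses are not given: they have to be found in the camera images.
- pad_base: Base of a flat aluminium stamp-pad box; closed, the box is 100 (x) x 140 (y) x 36 (z) mm, sides flush, 0.20-0.39 kg. Origin: centre of its underside (four dark dots of feet); z runs from the underside to the lid's face at z = 36 mm. It starts in the brown rest with z pointing 40 deg above level, to the robot's right (yaw varies), x down the slope, y level. It can be gripped only across its 36 mm.
- pad_lid: The loose lid, a shallow cover 100 x 140 x 22 mm with a thin raised rectangle on its face, slipped over the base's collar: nothing latches it, 1.5 mm play sideways, 18 mm deep skirt. Origin: centre of its open rim; same axes as the base. Shut, it lies at z = 14 mm of the base, that is at point pad_seam.
- pad_mid (a point): Centre of the closed box (z = 18 mm in the base's frame). Its axes are the base's. The upper long edge at the start is at x = -50 mm from here; fingers may reach 55 mm down from that edge at its middle, in front and behind, before they meet the rest's wood (or, once turned, the holder).
- pad_seam (a point): Where the shut lid's origin lies, in the seam between base and lid (z = 14 mm in the base's frame).
- rest: Fixed brown wooden rest in which the box starts; the same trough as the grey holder's, but without rail and keeper. Origin on the desk below the middle of the trough's corner line, z up, y along the trough, away from the robot; yaw varies.
- holder: Fixed grey metal holder, footprint 120 (x) x 176 (y) mm; yaw varies. Origin on the desk below the middle of the trough's corner line; z up, y along the trough, away from the robot. A floor 48 mm deep rises from that line in direction n = (cos 40 deg, 0, sin 40 deg), a backrest in direction u = (-sin 40 deg, 0, cos 40 deg), square to it. Cheeks 24 mm high at both ends leave 164 mm for the box.
- holder_corner (a point): Middle of the trough's corner line, 30 mm above the holder's origin, where floor and backrest meet. The backrest has two arms 60 mm high (along u) at the ends, 106 mm apart, their tips bent back 34 deg as a lead-in for 14 mm more; between them it is 30 mm high, so that a finger can pass behind the box's upper middle. Axes as the holder's.
- holder_seat (a point): Where the closed box's centre lies when seated: 50 mm along u and 18 mm along n from holder_corner. A seated box has a long edge on the trough's floor and its lower face flat on the backrest. Axes as the holder's.
- keeper (a joint): Travel of the steel keeper along a rail on the floor's front edge, towards the holder's -y, in m: starts at 0 to 0.012 (beyond the trough's +y end); 0.070 is the stop, fully home. It stays where it is left; about 1.2 N moves it. The rail stands 4 mm above the floor and ends at y = +152 mm of the holder.
- keeper_plate (a point): Centre of the keeper's upright plate: 40 mm along the holder's y, 8 mm along n, 56 mm along u (it leans like the backrest). It is 45 mm along n and 34 mm along u from the corner line; y = +115 mm of the holder at joint 0, +45 mm when home, 5 mm clear of the box. Push on its +y end. Axes as the holder's.
- pen_cup: Black pen cup with pens, 76 mm across, 85 mm tall (pens to 140 mm), origin under its centre. Bystander.
- calculator: Grey desk calculator 150 x 105 x 22 mm, origin under its centre. Bystander.
- date_stamp: Rubber stamp with a turned wooden handle, foot 60 x 30 mm, 68 mm tall, origin under its centre. Bystander.
Mind the look-alikes: they are no part of the job. Leave any purple or turquoise look-alike of the pad_lid alone. Leave any yellow look-alike of the pad_base alone.

How it is judged:
On the way, in this order (a step that is already met when the one before it is completed fails the run):
1. the box is turned lid side down (its lid faces at least 10 degrees below level), off the rest, lid shut (angle between pad_base's own z axis and vertical above 1.75 rad and distance between pad_lid and pad_seam below 0.006 m and contact force between each of pad_base, pad_lid and rest below 0.05 N), for 0.1 s.
2. the box is seated lid side down in the holder and let go, with the keeper not yet across (under 30 mm) (distance between pad_mid and holder_seat below 0.018 m and angle between pad_base's own z axis and vertical above 2.09 rad and angle between the y axis of pad_base and the y axis of holder, either way round below 0.14 rad and distance between pad_lid and pad_seam below 0.006 m and value of joint keeper below 0.03 m and contact force between the fingers and pad_base below 0.05 N and contact force between the fingers and pad_lid below 0.05 N), for 0.2 s.
At the end, for the whole second after the job is handed in: The box stands seated in the grey holder, lid side down against the backrest (lid facing 30 degrees or more below level, its centre within 18 mm of the seat, its long side within 8 degrees of the trough), lid within 6 mm of shut, at rest; the keeper is home (64 mm or more of its 70) (distance between pad_mid and holder_seat below 0.018 m and angle between pad_base's own z axis and vertical above 2.09 rad and angle between the y axis of pad_base and the y axis of holder, either way round below 0.14 rad and distance between pad_lid and pad_seam below 0.006 m and value of joint keeper above 0.064 m and linear speed of pad_base below 0.02 m/s); the robot touches nothing.
It fails at once if the lid comes off or gapes (more than 8 mm from shut) (distance between pad_lid and pad_seam above 0.008 m).
It fails at once if the pen cup is moved more than 30 mm (distance of pen_cup from where it was at the start of the episode above 0.03 m).
It fails at once if the calculator is moved more than 30 mm (distance of calculator from where it was at the start of the episode above 0.03 m).
It fails at once if the rubber stamp is moved more than 30 mm (distance of date_stamp from where it was at the start of the episode above 0.03 m).
It also fails if it takes over 59 s, if anything falls off the work surface, if the arm or the gripper's body presses on something with over 40 N, if the wrist force passes 120 N, or if a joint passes its speed limit or range.

## Robot

A 6-joint arm with a two-finger parallel gripper is mounted at the origin on the work surface. World frame = base frame: x ahead of the robot, y to its left, z up, the work surface at z = 0. Lengths are in m, angles in rad, forces in N, time in s.
With the tool pointing down it reaches from about 0.425 to 0.95 m from the base axis. Payload 3.5 kg.
Tool frame: the origin (TCP) lies midway between the tips of the shut fingers; the grasp point (between the pads) lies 19 mm behind it; x points along the fingers, y is the direction in which the jaws open and shut, and the axes are right-handed (so a half turn about x gives the same grasp; the last joint's range is limited). The gripper opens to 85 mm and grips with 20 to 120 N. Pads are 22 mm wide; open, the fingers measure 114 mm over their backs; the gripper's body (76 mm by 85 mm) begins 54 mm behind the grasp point. The pads swing forward as they close: fully open they stand 13 mm farther back than shut.
Start: joints at [-1.308, 0.286, 1.577, -0, 1.279, -0.15], TCP at [0.271, -0.618, 0.231] pointing down, gripper open.
Joint ranges: [-2.77, 2.77], [-0.9, 2.22], [0.21, 2.48], [-1.53, 4.67], [0.24, 2.81], [-2.84, 2.84]. Speed limits (rad/s): [2.79, 2.79, 3.14, 3.14, 3.14, 3.14].

## Interface

Orientations are given as a unit quaternion [x, y, z, w].
In Python, from plant import ctrl, vision gives the robot as it stands. The module is installed in compiled form; this text tells all that it offers.
- The arm moves only by the tool play_rows, never from a script. Its arguments are lists of equal length, an entry for each row: "claw": the closure in counts, from 0 (fully open) to 255 (shut); "travel": the shift along the tool's x, y, z in m, a list of three; "dr": the turn, a rotation vector about the tool's x, y, z in rad, a list of three. In form: {"claw": [claw, ...], "travel": [[tx, ty, tz], ...], "dr": [[wx, wy, wz], ...]}. A call has 1 to 20 rows; each row is the pose to reach, as a shift and turn from the pose measured when the call began, along the tool's axes at that moment; what a row does not reach only later rows make up. A row lasts 1/10 s, in which the tool goes at most 50 mm and 8.59 degrees, less where a joint would pass 70% of its speed; a pose out of reach is approached as far as the arm can. A call with a gripper value outside its range is refused whole. The fingers move at their own pace and stop on an object; "force" is the grip in N (left out, the last holds). Time passes only in rows, so rows that repeat a pose let the fingers close. It gives the time, the measured TCP pose, the force and the opening at its end, in the units of the state.
- ctrl.get_state(): the state, without advancing time (a new reading comes with each control period).
- vision.read_camera(name): name is "side" or "top"; returns a dict with "img" (400x640x3 uint8, red, green, blue), "range_z" (400x640 float32, m along the optical axis (not along the pixel's ray), 0 where there is no reading), "K" (3x3 intrinsics, pixels), "world_to_cam" (4x4, takes a point from world to camera coordinates). Camera axes: x right, y up, looking along -z (the intrinsics and any distortion apply to the point x, -y, -z); pixel columns grow to the right and rows downward; lengths in m; the calibration is good to about 2 mm. A picture is of the moment at which its call begins.
- ctrl.sign_off(): hands the job in, once; it reports no verdict.
The state is a dict: "time": time; "qpos": joint angles; "dq": joint speeds; "joint_efforts": joint torques, N m; "eef_pos": TCP position; "tcp_rot": TCP orientation; "contact_force": force on the tool from outside, world axes, zero at the start; "wrist_torque": the same for the moment, N m; "opening": opening from 0.0 (shut) to 1.0 (fully open).
Only numpy, scipy, OpenCV 4.12 (cv2) and the standard library are available. Lean on these libraries where they do the work, as an engineer would, in place of code of your own. Each camera call takes 0.05 s, during which the arm holds its last target.

## Working session

There is one attempt and no reset: what is moved stays moved. The work goes in short steps, Python scripts to look and compute and a tool call to move; the robot and the scene stay as the last step left them, time stands still between calls to the robot, and variables do not carry over. Pictures are saved under pics/ and viewed, and the job is handed in when it is done.

Besides the shell and the picture viewer there is one more tool, called after ">>>" as name(argument=value, ...) on one line, values as JSON. play_rows: Moves the arm, as the interface text tells. Its arguments: {"type":"object","properties":{"claw":{"type":"array","items":{"type":"number"}},"travel":{"type":"array","items":{"type":"array","items":{"type":"number"}}},"dr":{"type":"array","items":{"type":"array","items":{"type":"number"}}},"force":{"type":"number"}},"required":["claw","travel","dr"]}

```bash
mkdir -p pics; ls; python3 - <<'E'
from plant import ctrl, vision
import cv2,numpy as np
print(ctrl.get_state())
for n in ["side","top"]:
    c=vision.read_camera(n)
    cv2.imwrite(f"pics/{n}0.png",c["img"][:,:,::-1])
    np.savez(f"{n}0.npz",**c)
    print(n,c["K"],c["world_to_cam"],[k for k in c])
E
```

```text
pics
{'time': 0.0, 'qpos': array([-1.30801540e+00,  2.87175177e-01,  1.57820419e+00, -1.51264063e-05,
        1.27860452e+00, -1.49987206e-01]), 'dq': array([ 4.43388449e-04,  4.45404477e-04, -1.86718388e-03,  4.64079966e-04,
        4.49121070e-05, -2.21837230e-04]), 'joint_efforts': array([ 7.54602988e-04, -4.05982232e+01, -2.92626214e+01, -8.76655804e-05,
        5.89592149e-03,  2.07410750e-06]), 'eef_pos': array([ 0.27062945, -0.6176408 ,  0.22992612]), 'tcp_rot': array([-0.69204719, -0.14574698,  0.69215272, -0.14405939]), 'contact_force': array([-0.40780867,  0.73345366, -0.17736732]), 'wrist_torque': array([ 0.05897573, -0.02159266, -0.00241742]), 'opening': 0.9975471719071028}
side [[412.71880744   0.         321.63049008]
 [  0.         412.71880744 201.26813188]
 [  0.           0.           1.        ]] [[-0.99642425 -0.08104966 -0.02386775  0.50360695]
 [ 0.0248936  -0.55156925  0.83375756 -0.09500222]
 [-0.08074049  0.8301821   0.55161459 -1.06075093]
 [ 0.          0.          0.          1.        ]] ['img', 'range_z', 'K', 'world_to_cam']
top [[452.99874643   0.         316.52598097]
 [  0.         452.99874643 197.32206889]
 [  0.           0.           1.        ]] [[-0.02188146 -0.99963711  0.01571144 -0.03013433]
 [ 0.99759762 -0.02079824  0.06607891 -0.53552242]
 [-0.06572816  0.0171196   0.9976907  -1.33495085]
 [ 0.          0.          0.          1.        ]] ['img', 'range_z', 'K', 'world_to_cam']
```

View pics/side0.png

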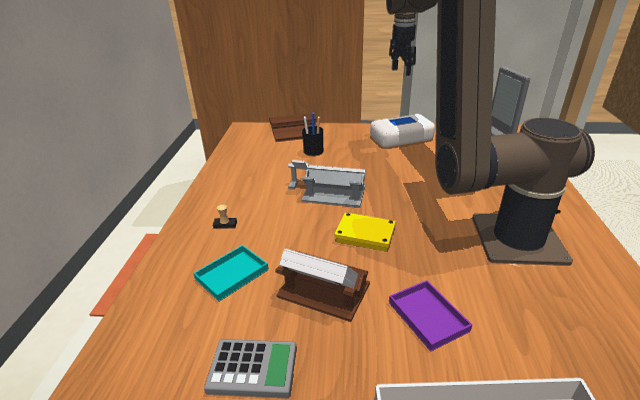

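View pics/top0.png

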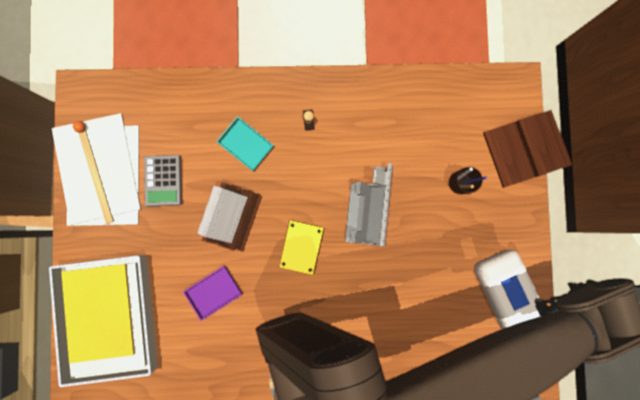

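Side view: the box is in the brown rest at about (320,270), the grey holder at (335,185) with its keeper at (297,175). The yellow base is at (365,230), and the turquoise and purple lids are at (230,272) and (430,312). In the top view the rest is at (228,215) and the holder at (370,207), with the keeper end at (387,170). Next I'll measure from depth.

```bash
cat > h.py <<'E'
import numpy as np,cv2
def load(n): return dict(np.load(n+".npz"))
def cloud(c):
    K=c["K"];z=c["range_z"];H,W=z.shape
    u,v=np.meshgrid(np.arange(W),np.arange(H))
    x=(u-K[0,2])/K[0,0]*z;y=(v-K[1,2])/K[1,1]*z
    p=np.stack([x,-y,-z],-1)
    T=c["world_to_cam"];R,t=T[:3,:3],T[:3,3]
    w=(p-t)@R
    w[z<=0]=np.nan
    return w
def proj(c,P):
    P=np.atleast_2d(P);T=c["world_to_cam"];q=P@T[:3,:3].T+T[:3,3]
    K=c["K"];d=-q[:,2]
    return np.stack([K[0,0]*q[:,0]/d+K[0,2],-K[1,1]*q[:,1]/d+K[1,2]],-1)
def crop(c,u0,u1,v0,v1,s,fn):
    im=c["img"][v0:v1,u0:u1,::-1]
    cv2.imwrite(fn,cv2.resize(im,None,fx=s,fy=s,interpolation=cv2.INTER_CUBIC))
E
python3 - <<'E'
from h import *
for n in ["side0","top0"]:
    c=load(n);w=cloud(c)
    for (u,v) in ([(310,264),(335,172),(365,230),(320,305),(150,250)] if n=="side0" else [(228,212),(370,207),(302,247),(300,160),(387,170)]):
        print(n,u,v,w[v,u].round(4))
c=load("side0");crop(c,270,380,140,220,7,"pics/s_hold.png");crop(c,260,390,235,325,6,"pics/s_rest.png")
c=load("top0");crop(c,330,410,150,260,5,"pics/t_hold.png");crop(c,180,280,165,265,6,"pics/t_rest.png")
E
```

```text
side0 310 264 [0.5053 0.2542 0.1164]
side0 335 172 [ 0.4817 -0.2277  0.0559]
side0 365 230 [0.3914 0.024  0.03  ]
side0 320 305 [0.4873 0.2626 0.0086]
side0 150 250 [ 0.9412  0.0923 -0.0035]
top0 228 212 [0.4939 0.2098 0.0882]
top0 370 207 [ 0.502  -0.1992  0.0289]
top0 302 247 [0.3888 0.0044 0.0331]
top0 300 160 [6.507e-01 5.900e-03 1.000e-04]
top0 387 170 [ 0.6067 -0.2468  0.0657]
```

View pics/s_hold.png

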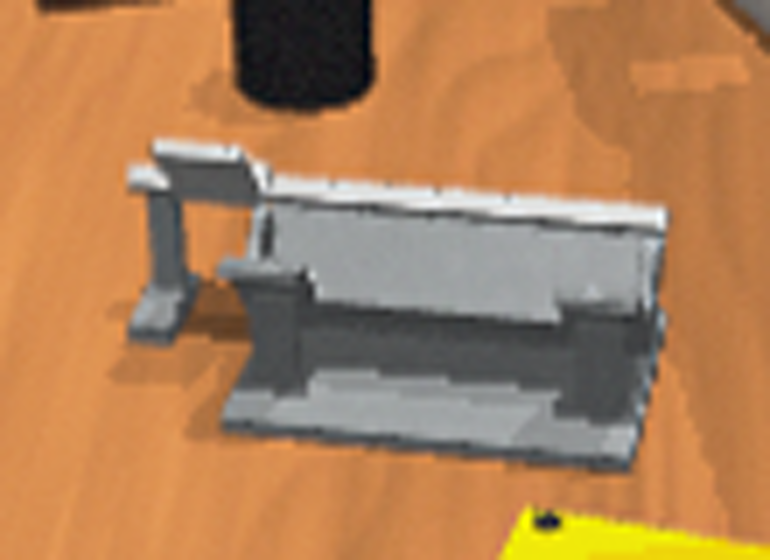

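View pics/s_rest.png

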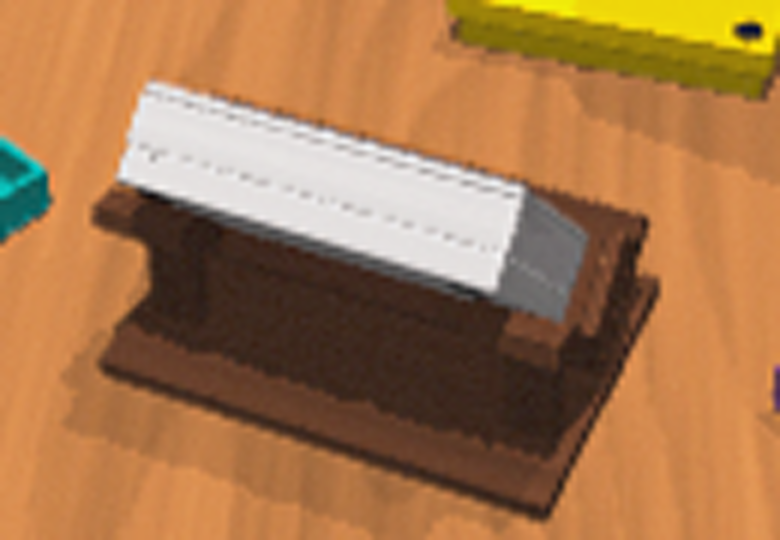

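View pics/t_hold.png

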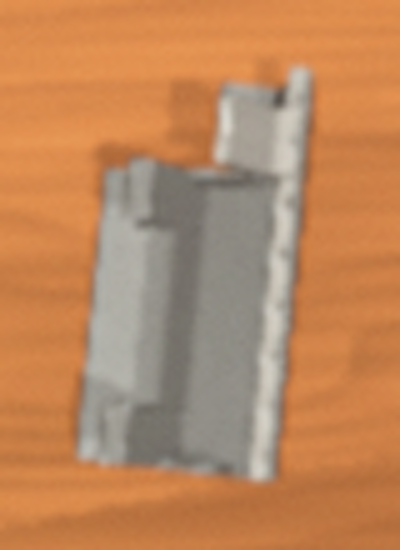

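View pics/t_rest.png

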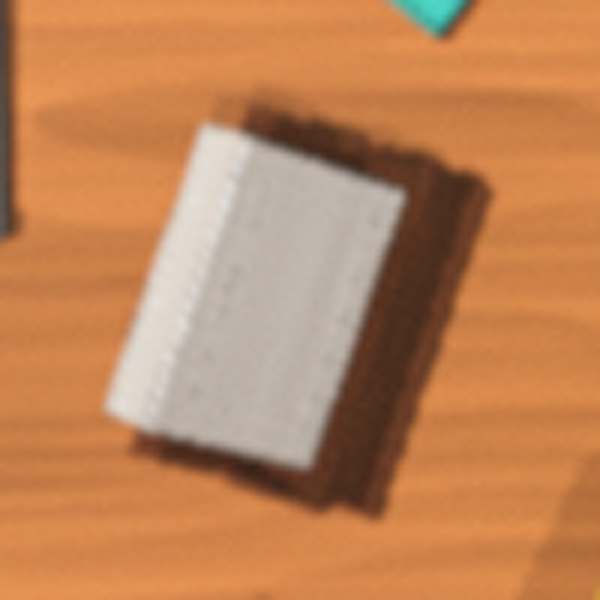

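```bash
cat > fit.py <<'E'
from h import *
from scipy.optimize import least_squares
from scipy.spatial.transform import Rotation as Rn
def frame(psi,tilt=np.radians(40)):
    Rz=np.array([[np.cos(psi),-np.sin(psi),0],[np.sin(psi),np.cos(psi),0],[0,0,1]])
    n=Rz@[np.cos(tilt),0,np.sin(tilt)];u=Rz@[-np.sin(tilt),0,np.cos(tilt)];y=Rz[:,1]
    return n,u,y
def boxfit_sdf(P,c,R,h):
    q=np.abs((P-c)@R)-h
    return np.linalg.norm(np.maximum(q,0),axis=1)+np.minimum(q.max(1),0)
E
python3 - <<'E'
from fit import *
pts={}
for n,(u0,u1,v0,v1) in {"side0":(265,370,240,300),"top0":(190,265,175,255)}.items():
    c=load(n);w=cloud(c)
    hsv=cv2.cvtColor(c["img"],cv2.COLOR_RGB2HSV)
    m=np.zeros(w.shape[:2],bool);m[v0:v1,u0:u1]=1
    m&=(hsv[...,1]<60)&(hsv[...,2]>70)
    m=cv2.erode(m.astype(np.uint8),np.ones((3,3)))>0
    P=w[m];P=P[np.isfinite(P).all(1)];P=P[P[:,2]>0.03];pts[n]=P
    print(n,len(P),P.min(0),P.max(0))
def R_of(p):
    n,u,y=frame(p[3],p[4]);return np.stack([-u,y,n],1)
h=np.array([.05,.07,.018])
def res(p,P): return boxfit_sdf(P,p[:3],R_of(p),h)
for key in ["side0","top0","both"]:
    P=np.vstack(list(pts.values())) if key=="both" else pts[key]
    r=least_squares(res,[.495,.215,.08,-np.pi/2-.35,.7],args=(P,),loss="soft_l1",f_scale=.002)
    print(key,r.x.round(4),np.degrees(r.x[3:]).round(2),np.abs(r.fun).mean())
    nfloor=r.x[:3]
c=r.x[:3];R=R_of(r.x)
for n in ["side0","top0"]:
    cc=load(n);im=cc["img"][:,:,::-1].copy()
    corners=np.array([[a,b,d] for a in(-1,1) for b in(-1,1) for d in(-1,1)])*h
    p=proj(cc,c+corners@R.T)
    im=cv2.resize(im,None,fx=6,fy=6,interpolation=cv2.INTER_CUBIC)
    for i in range(8):
        for j in range(i):
            if bin(i^j).count("1")==1: cv2.line(im,*[tuple(int(x) for x in p[k]*6+3) for k in(i,j)],(0,255,0),1)
    u,v=(p.mean(0)*6).astype(int);cv2.imwrite(f"pics/{n}_box.png",im[v-280:v+280,u-380:u+380])
E
```

```text
side0 1282 [0.41462457 0.22336671 0.04571111] [0.56678257 0.29264748 0.12881604]
top0 1596 [0.41162322 0.1660962  0.05122126] [0.56301421 0.28553143 0.13333778]
side0 [ 0.4904  0.228   0.079  -1.9163  0.6941] [-109.8    39.77] 0.0009658241292835279
top0 [ 0.4917  0.2259  0.0795 -1.908   0.698 ] [-109.32   39.99] 0.0015190330145302066
both [ 0.4901  0.2268  0.0799 -1.9117  0.7   ] [-109.53   40.11] 0.0013012940240462673
```

View pics/side0_box.png

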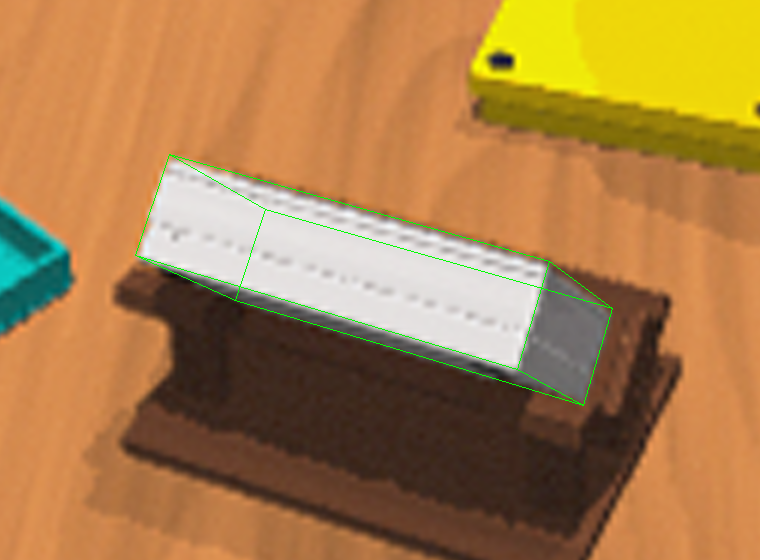

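View pics/top0_box.png

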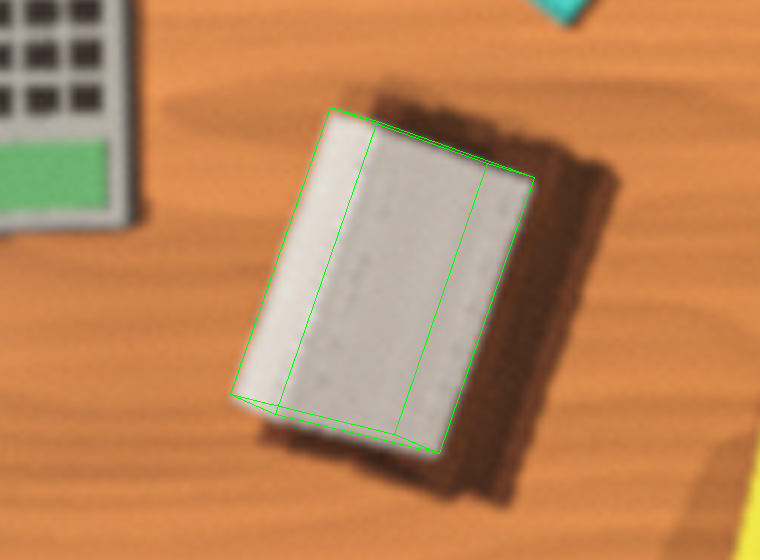

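The box fit matches both outlines: centre (0.490, 0.227, 0.080), yaw -109.5°, tilt 40°. Next I'll fit the holder.

```bash
cat > hold.py <<'E'
from fit import *
# prims in (n,y,u) mm/1000 : lo,hi
def prims(q):
    L=[([0,-.088,-.004],[.048,.088,0]),
       ([-.004,-.088,0],[0,.088,.030]),
       ([-.004,.053,0],[0,.088,.060]),([-.004,-.088,0],[0,-.053,.060]),
       ([0,.082,0],[.048,.088,.024]),([0,-.088,0],[.048,-.082,.024]),
       ([.041,.115-q-.02,.006],[.049,.115-q+.02,.062]),
       ([.044,-.088,-.004],[.050,.152,.004])]
    return [(np.array(a),np.array(b)) for a,b in L]
def local(P,p):
    n,u,y=frame(p[2]);c=np.array([p[0],p[1],.03+p[3]])
    return (P-c)@np.stack([n,y,u],1)
def dist(P,p):
    Lc=local(P,p);ds=[]
    for a,b in prims(p[4]):
        d=np.maximum(np.maximum(a-Lc,Lc-b),0);ds.append(np.linalg.norm(d,axis=1))
    # bent tips
    a=np.radians(34);
    for s in (1,-1):
        t=Lc-[0,s*.0705,.060]
        along=np.cos(a)*t[:,2]-np.sin(a)*t[:,0];out=np.cos(a)*t[:,0]+np.sin(a)*t[:,2]
        d=np.stack([np.maximum(np.maximum(-along,along-.014),0),np.maximum(np.maximum(out,-out-.004),0),np.maximum(np.abs(t[:,1])-.0175,0)],1)
        ds.append(np.linalg.norm(d,axis=1))
    return np.min(ds,0)
def pts(tag,boxes):
    out={}
    for n,(u0,u1,v0,v1) in boxes.items():
        c=load(n+tag);w=cloud(c);hsv=cv2.cvtColor(c["img"],cv2.COLOR_RGB2HSV)
        m=np.zeros(w.shape[:2],bool);m[v0:v1,u0:u1]=1;m&=(hsv[...,1]<70)
        P=w[m];P=P[np.isfinite(P).all(1)];out[n]=P[P[:,2]>.014]
    return out
E
python3 - <<'E'
from hold import *
D=pts("0",{"side":(283,370,155,208),"top":(340,400,155,250)})
for k in ["side","top","both"]:
    P=np.vstack(list(D.values())) if k=="both" else D[k]
    best=None
    for y0 in(-.20,-.22,-.18):
      for x0 in (.48,.5,.52):
       for dz in (0,):
        r=least_squares(lambda p:dist(P,p),[x0,y0,-np.pi/2-.1,dz,.006],loss="soft_l1",f_scale=.002,x_scale=[.01,.01,.05,.005,.01])
        if best is None or r.cost<best.cost:best=r
    print(k,len(P),best.x.round(4),np.degrees(best.x[2]).round(2),np.abs(best.fun).mean(),best.cost)
p=best.x;np.save("hp.npy",p)
n,u,y=frame(p[2]);B=np.stack([n,y,u],1);c0=np.array([p[0],p[1],.03+p[3]])
for nm in ["side0","top0"]:
    cc=load(nm);im=cv2.resize(cc["img"][:,:,::-1],None,fx=7,fy=7,interpolation=cv2.INTER_CUBIC)
    for a,b in prims(p[4]):
        cs=np.array([[ (a,b)[i][0],(a,b)[j][1],(a,b)[k][2]] for i in(0,1) for j in(0,1) for k in(0,1)])
        q=proj(cc,c0+cs@B.T)
        for i in range(8):
            for j in range(i):
                if bin(i^j).count("1")==1: cv2.line(im,*[tuple(int(x) for x in q[k]*7+3) for k in(i,j)],(0,255,0),1)
    uu,vv=(proj(cc,c0)[0]*7).astype(int);cv2.imwrite(f"pics/{nm}_hold.png",im[vv-300:vv+300,uu-380:uu+380])
E
```

```text
side 1543 [ 4.8380e-01 -1.9010e-01 -1.7143e+00 -1.6000e-03  8.0000e-03] -98.22 0.0032905026957379393 0.008089510210786025
top 2089 [ 0.4801 -0.1957 -1.7172  0.0031  0.0065] -98.39 0.001960991037082812 0.005817265345023246
both 3632 [ 4.823e-01 -1.931e-01 -1.710e+00  1.000e-03  8.700e-03] -97.98 0.0030216261849784344 0.016949967570677887
```

View pics/side0_hold.png

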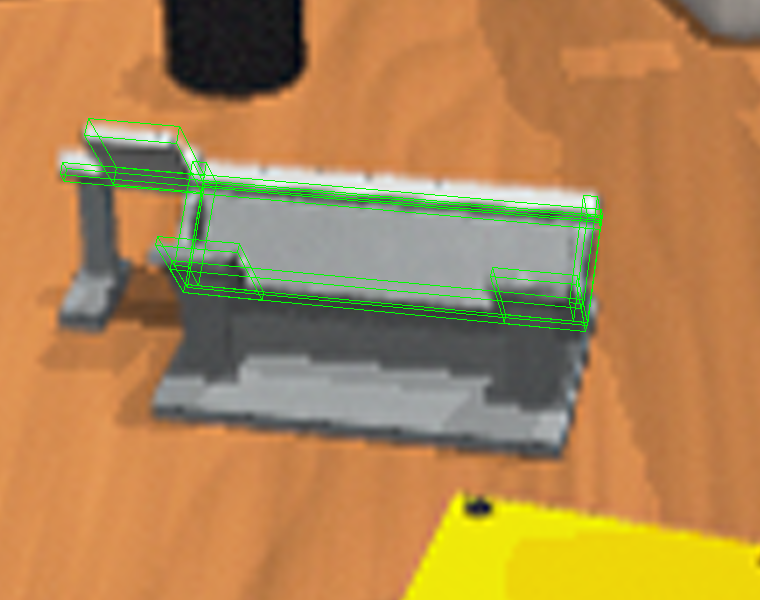

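View pics/top0_hold.png

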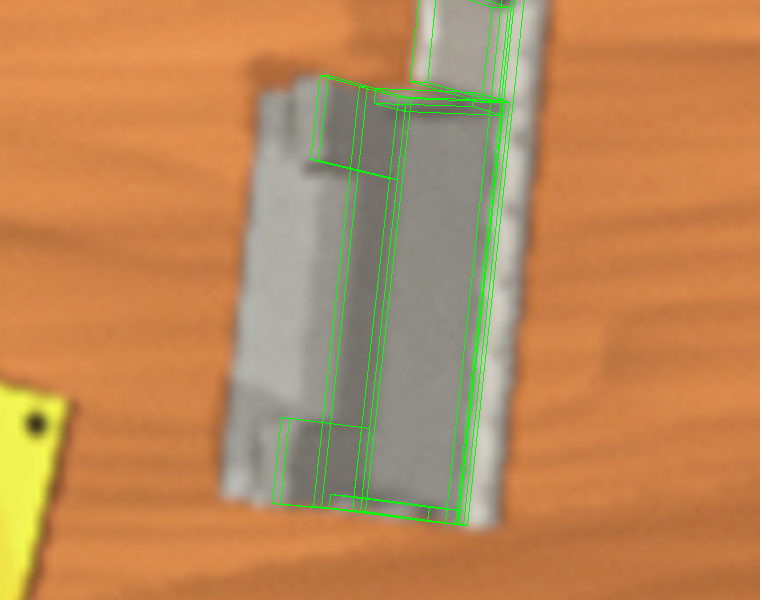

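```bash
python3 - <<'E'
from hold import *
D=pts("0",{"side":(283,370,155,208),"top":(340,400,155,250)})
p0=np.load("hp.npy");p0[3]=0
for k in ["side","top","both"]:
  for free in (0,1):
    P=np.vstack(list(D.values())) if k=="both" else D[k]
    p=p0.copy()
    for it in range(6):
        L=local(P,p)
        m=(L[:,2]>-.004)&(L[:,0]>-.005)&((L[:,0]<.043)|(L[:,2]>.01))
        Q=P[m]
        f=lambda z:dist(Q,np.array([z[0],z[1],z[2],z[3] if free else 0,z[4]]))
        r=least_squares(f,p,loss="soft_l1",f_scale=.002,x_scale=[.01,.01,.05,.005,.01]);p=r.x
        if not free:p[3]=0
    print(k,free,len(Q),p.round(4),np.degrees(p[2]).round(2),np.abs(r.fun).mean())
    # plane checks
    for k2 in D:
        L=local(D[k2],p)
        fl=(abs(L[:,2])<.008)&(L[:,0]>.01)&(L[:,0]<.038)&(abs(L[:,1])<.07)
        bk=(abs(L[:,0])<.008)&(L[:,2]>.012)&(L[:,2]<.026)&(abs(L[:,1])<.07)
        kp=(L[:,1]>.092)&(L[:,2]>.012)
        kk=L[kp]
        print("  ",k2,"floor u",np.median(L[fl,2]).round(4),fl.sum(),"back n",np.median(L[bk,0]).round(4),bk.sum(),"keeper y",np.percentile(kk[:,1],[1,99]).round(4),"n",np.median(kk[:,0]).round(4))
E
```

```text
side 0 718 [ 0.4842 -0.1889 -1.7069  0.      0.0081] -97.8 0.00018132440072418052
   side floor u -0.0035 332 back n -0.0033 88 keeper y [0.0928 0.1253] n 0.0431
   top floor u -0.0037 379 back n 0.0034 140 keeper y [0.0924 0.1233] n 0.0517
side 1 667 [ 4.8440e-01 -1.8870e-01 -1.7079e+00  5.0000e-04  8.5000e-03] -97.85 0.0001772064135433262
   side floor u -0.0039 324 back n -0.0034 93 keeper y [0.0926 0.1252] n 0.0429
   top floor u -0.0042 373 back n 0.0033 150 keeper y [0.0927 0.1231] n 0.0515
top 0 1463 [ 0.4807 -0.1935 -1.7111  0.      0.0079] -98.04 0.0007282597802523436
   side floor u -0.0002 369 back n -0.0072 40 keeper y [0.0923 0.1281] n 0.0389
   top floor u -0.0006 388 back n -0.0 129 keeper y [0.0925 0.1261] n 0.0477
top 1 1044 [ 0.4808 -0.1924 -1.7005  0.0041  0.0078] -97.43 0.00014608246608720102
   side floor u -0.0038 355 back n -0.0064 29 keeper y [0.0923 0.1282] n 0.038
   top floor u -0.0042 369 back n -0.0022 152 keeper y [0.0926 0.1261] n 0.0466
both 0 2120 [ 0.4823 -0.1927 -1.7025  0.      0.0087] -97.55 0.0007104613651601387
   side floor u -0.0008 370 back n -0.0068 63 keeper y [0.0922 0.1267] n 0.0404
   top floor u -0.0012 390 back n 0.0006 132 keeper y [0.0923 0.1246] n 0.049
both 1 1379 [ 0.4823 -0.1918 -1.6802  0.0045  0.0087] -96.27 0.00025731583908020895
   side floor u -0.0046 349 back n -0.0061 43 keeper y [0.0923 0.1268] n 0.0401
   top floor u -0.0047 350 back n -0.0022 157 keeper y [0.0923 0.1244] n 0.0486
```

```bash
cat > kin.py <<'E'
from fit import *
s_q=np.array([-1.30801540,.287175177,1.57820419,-1.51e-5,1.27860452,-.149987]);s_r=[-.69204719,-.14574698,.69215272,-.14405939]
Z=lambda a:Rn.from_euler('z',a).as_matrix();Y=lambda a:Rn.from_euler('y',a).as_matrix()
def Rchain(q): return Z(q[0])@Y(q[1]+q[2])@Z(q[3])@Y(q[4])@Z(q[5])
C0=Rchain(s_q).T@Rn.from_quat(s_r).as_matrix()
PSI_R=np.radians(-109.5);BOX=np.array([.4905,.227,.0798])
PSI_H=np.radians(-97.9);COR=np.array([.482,-.193,.03])
nr,ur,yr=frame(PSI_R);nh,uh,yh=frame(PSI_H)
SEAT=COR+.05*uh+.018*nh
def toolR(u,jaw): # x=-u, y=jaw
    x=-u;y=jaw;return np.stack([x,y,np.cross(x,y)],1)
E
python3 - <<'E'
from kin import *
print(C0.round(3)); print(Rn.from_quat(s_r).as_matrix().round(3)); print("seat",SEAT.round(4),"u",ur.round(3),uh.round(3))
for name,R,q1s in [("pick +n",toolR(ur,nr),None),("pick -n",toolR(ur,-nr),None),("place +n",toolR(uh,nh),None),("place -n",toolR(uh,-nh),None)]:
    for q1 in ([.3,.5,.7] if "pick" in name else [-.5,-.2,.0]):
      for q23 in (1.6,2.0,2.4):
        M=(Z(q1)@Y(q23)).T@R@C0.T
        e=Rn.from_matrix(M).as_euler('ZYZ')
        print(name,q1,q23,e.round(2))
E
```

```text
[[ 0. -1. -0.]
 [-0.  0. -1.]
 [ 1.  0. -0.]]
[[-0.001  0.401 -0.916]
 [ 0.002 -0.916 -0.401]
 [-1.    -0.002 -0.   ]]
seat [ 0.4845 -0.1748  0.0799] u [0.215 0.606 0.766] [0.088 0.637 0.766]
pick +n 0.3 1.6 [-0.59  1.94  2.11]
pick +n 0.3 2.0 [-0.54  1.6   2.32]
pick +n 0.3 2.4 [-0.57  1.26  2.54]
pick +n 0.5 1.6 [-0.5   2.04  2.29]
pick +n 0.5 2.0 [-0.45  1.69  2.48]
pick +n 0.5 2.4 [-0.46  1.33  2.66]
pick +n 0.7 1.6 [-0.39  2.13  2.5 ]
pick +n 0.7 2.0 [-0.34  1.76  2.65]
pick +n 0.7 2.4 [-0.34  1.38  2.79]
pick -n 0.3 1.6 [-0.59  1.94 -1.03]
pick -n 0.3 2.0 [-0.54  1.6  -0.82]
pick -n 0.3 2.4 [-0.57  1.26 -0.61]
pick -n 0.5 1.6 [-0.5   2.04 -0.85]
pick -n 0.5 2.0 [-0.45  1.69 -0.66]
pick -n 0.5 2.4 [-0.46  1.33 -0.48]
pick -n 0.7 1.6 [-0.39  2.13 -0.64]
pick -n 0.7 2.0 [-0.34  1.76 -0.49]
pick -n 0.7 2.4 [-0.34  1.38 -0.36]
place +n -0.5 1.6 [-0.67  1.32  1.31]
place +n -0.5 2.0 [-0.78  1.02  1.6 ]
place +n -0.5 2.4 [-1.04  0.77  2.  ]
place +n -0.2 1.6 [-0.7   1.51  1.54]
place +n -0.2 2.0 [-0.76  1.21  1.81]
place +n -0.2 2.4 [-0.92  0.94  2.15]
place +n 0.0 1.6 [-0.69  1.64  1.7 ]
place +n 0.0 2.0 [-0.71  1.33  1.95]
place +n 0.0 2.4 [-0.83  1.04  2.25]
place -n -0.5 1.6 [-0.67  1.32 -1.83]
place -n -0.5 2.0 [-0.78  1.02 -1.55]
place -n -0.5 2.4 [-1.04  0.77 -1.14]
place -n -0.2 1.6 [-0.7   1.51 -1.6 ]
place -n -0.2 2.0 [-0.76  1.21 -1.33]
place -n -0.2 2.4 [-0.92  0.94 -0.99]
place -n 0.0 1.6 [-0.69  1.64 -1.45]
place -n 0.0 2.0 [-0.71  1.33 -1.19]
place -n 0.0 2.4 [-0.83  1.04 -0.89]
```

```bash
cat > plan.py <<'E'
from kin import *
from plant import ctrl
from scipy.spatial.transform import Slerp
def rows(targets):
    """targets: list of (pos,R) per row -> prints travel, dr"""
    s=ctrl.get_state();p0=s["eef_pos"];R0=Rn.from_quat(s["tcp_rot"])
    T=[];D=[]
    for p,R in targets:
        T.append((R0.inv().apply(np.array(p)-p0)).round(3).tolist())
        D.append((R0.inv()*Rn.from_matrix(R)).as_rotvec().round(3).tolist())
    print("travel",str(T).replace(" ",""));print("dr",str(D).replace(" ",""))
def interp(p,R,N,hold=0,cyl=False):
    s=ctrl.get_state();p0=s["eef_pos"];R0=s["tcp_rot"]
    sl=Slerp([0,1],Rn.from_quat([R0,Rn.from_matrix(R).as_quat()]))
    out=[]
    for i in range(1,N+1):
        t=i/N
        if cyl:
            r=(1-t)*np.hypot(*p0[:2])+t*np.hypot(p[0],p[1]);a=(1-t)*np.arctan2(p0[1],p0[0])+t*np.arctan2(p[1],p[0])
            q=np.array([r*np.cos(a),r*np.sin(a),(1-t)*p0[2]+t*p[2]])
        else:q=(1-t)*p0+t*np.array(p)
        out.append((q,sl(t).as_matrix()))
    return out+[out[-1]]*hold
def err(p,R):
    s=ctrl.get_state();R0=Rn.from_quat(s["tcp_rot"])
    print("t",s["time"],"pos",s["eef_pos"].round(4),"q",s["qpos"].round(3),"F",s["contact_force"].round(2),"open",round(s["opening"],3))
    print("err",(np.array(p)-s["eef_pos"]).round(4),"rot",np.degrees((R0.inv()*Rn.from_matrix(R)).magnitude()).round(2))
RP=toolR(ur,-nr);RH=toolR(uh,nh)
E
python3 - <<'E'
from plan import *
R0=Rn.from_quat(ctrl.get_state()["tcp_rot"])
sl=Slerp([0,1],Rn.concatenate([R0,Rn.from_matrix(RP)]))
print(np.degrees((R0.inv()*Rn.from_matrix(RP)).magnitude()))
a=np.radians(-10)
rows(interp([.63*np.cos(a),.63*np.sin(a),.36],sl(.5).as_matrix(),14,1,True))
E
```

```text
139.5592073842678
travel [[-0.009,-0.005,-0.047],[-0.019,-0.013,-0.094],[-0.028,-0.024,-0.139],[-0.037,-0.039,-0.183],[-0.046,-0.056,-0.227],[-0.055,-0.077,-0.268],[-0.065,-0.1,-0.308],[-0.074,-0.125,-0.346],[-0.083,-0.154,-0.382],[-0.092,-0.184,-0.415],[-0.101,-0.217,-0.446],[-0.111,-0.251,-0.475],[-0.12,-0.288,-0.501],[-0.129,-0.326,-0.524],[-0.129,-0.326,-0.524]]
dr [[-0.081,-0.03,-0.012],[-0.162,-0.059,-0.023],[-0.243,-0.089,-0.035],[-0.324,-0.118,-0.047],[-0.405,-0.148,-0.058],[-0.486,-0.177,-0.07],[-0.567,-0.207,-0.081],[-0.648,-0.237,-0.093],[-0.729,-0.266,-0.105],[-0.81,-0.296,-0.116],[-0.891,-0.325,-0.128],[-0.972,-0.355,-0.14],[-1.053,-0.384,-0.151],[-1.134,-0.414,-0.163],[-1.134,-0.414,-0.163]]
```

>>> play_rows(claw=[0,0,0,0,0,0,0,0,0,0,0,0,0,0,0], travel=[[-0.009,-0.005,-0.047],[-0.019,-0.013,-0.094],[-0.028,-0.024,-0.139],[-0.037,-0.039,-0.183],[-0.046,-0.056,-0.227],[-0.055,-0.077,-0.268],[-0.065,-0.1,-0.308],[-0.074,-0.125,-0.346],[-0.083,-0.154,-0.382],[-0.092,-0.184,-0.415],[-0.101,-0.217,-0.446],[-0.111,-0.251,-0.475],[-0.12,-0.288,-0.501],[-0.129,-0.326,-0.524],[-0.129,-0.326,-0.524]], dr=[[-0.081,-0.03,-0.012],[-0.162,-0.059,-0.023],[-0.243,-0.089,-0.035],[-0.324,-0.118,-0.047],[-0.405,-0.148,-0.058],[-0.486,-0.177,-0.07],[-0.567,-0.207,-0.081],[-0.648,-0.237,-0.093],[-0.729,-0.266,-0.105],[-0.81,-0.296,-0.116],[-0.891,-0.325,-0.128],[-0.972,-0.355,-0.14],[-1.053,-0.384,-0.151],[-1.134,-0.414,-0.163],[-1.134,-0.414,-0.163]])

```text
time: 1.6
eef_pos: [0.621, -0.1032, 0.3606]
tcp_rot: [-0.344, -0.515, 0.633, -0.465]
contact_force: [0.9, -0.6, 0.1]
opening: 1.0
```

```bash
python3 - <<'E'
from plan import *
s=ctrl.get_state();print(s["qpos"].round(4),s["eef_pos"],s["tcp_rot"])
print((Rchain(s["qpos"])@C0-Rn.from_quat(s["tcp_rot"]).as_matrix()).round(3))
P=BOX+.13*ur
print(P)
rows(interp(P,RP,12,2,True))
E
```

```text
[-0.207   0.298   1.3688 -0.3081  1.7596 -0.2247] [ 0.62104951 -0.10322588  0.36060069] [-0.34359017 -0.51492477  0.63308811 -0.46475555]
[[-0. -0.  0.]
 [-0.  0. -0.]
 [ 0. -0. -0.]]
[0.5183937  0.30576938 0.17938578]
travel [[0.004,0.006,-0.039],[0.009,0.01,-0.078],[0.015,0.012,-0.117],[0.022,0.013,-0.155],[0.029,0.011,-0.194],[0.037,0.007,-0.232],[0.046,0.002,-0.269],[0.056,-0.006,-0.306],[0.067,-0.015,-0.342],[0.078,-0.026,-0.377],[0.091,-0.038,-0.411],[0.104,-0.052,-0.444],[0.104,-0.052,-0.444],[0.104,-0.052,-0.444]]
dr [[-0.094,-0.034,-0.014],[-0.188,-0.068,-0.028],[-0.281,-0.103,-0.042],[-0.375,-0.137,-0.056],[-0.469,-0.171,-0.069],[-0.563,-0.205,-0.083],[-0.657,-0.239,-0.097],[-0.751,-0.274,-0.111],[-0.844,-0.308,-0.125],[-0.938,-0.342,-0.139],[-1.032,-0.376,-0.153],[-1.126,-0.41,-0.167],[-1.126,-0.41,-0.167],[-1.126,-0.41,-0.167]]
```

>>> play_rows(claw=[0,0,0,0,0,0,0,0,0,0,0,0,0,0], travel=[[0.004,0.006,-0.039],[0.009,0.01,-0.078],[0.015,0.012,-0.117],[0.022,0.013,-0.155],[0.029,0.011,-0.194],[0.037,0.007,-0.232],[0.046,0.002,-0.269],[0.056,-0.006,-0.306],[0.067,-0.015,-0.342],[0.078,-0.026,-0.377],[0.091,-0.038,-0.411],[0.104,-0.052,-0.444],[0.104,-0.052,-0.444],[0.104,-0.052,-0.444]], dr=[[-0.094,-0.034,-0.014],[-0.188,-0.068,-0.028],[-0.281,-0.103,-0.042],[-0.375,-0.137,-0.056],[-0.469,-0.171,-0.069],[-0.563,-0.205,-0.083],[-0.657,-0.239,-0.097],[-0.751,-0.274,-0.111],[-0.844,-0.308,-0.125],[-0.938,-0.342,-0.139],[-1.032,-0.376,-0.153],[-1.126,-0.41,-0.167],[-1.126,-0.41,-0.167],[-1.126,-0.41,-0.167]])

```text
time: 3.0
eef_pos: [0.5176, 0.3055, 0.178]
tcp_rot: [-0.127, 0.696, -0.351, 0.613]
contact_force: [0.0, -0.5, -0.2]
opening: 1.003
```

```bash
python3 - <<'E'
from plan import *
from plant import vision
err(BOX+.13*ur,RP)
P=BOX+.003*ur
rows(interp(P,RP,6,2))
for n in ["side","top"]:
    c=vision.read_camera(n);np.savez(n+"1.npz",**c)
    im=cv2.resize(c["img"][:,:,::-1],None,fx=3,fy=3,interpolation=cv2.INTER_CUBIC)
    u,v=(proj(c,BOX+.05*ur)[0]*3).astype(int);im=im[max(v-300,0):v+260,max(0,u-380):u+380]
    cv2.imwrite(f"pics/{n}1.png",im)
E
```

```text
t 3.0 pos [0.5176 0.3055 0.178 ] q [ 0.536  0.504  1.501 -0.428  1.699 -0.626] F [ 0.02 -0.45 -0.24] open 1.003
err [0.0008 0.0003 0.0014] rot 0.15
travel [[0.021,-0.0,0.0],[0.042,-0.0,0.0],[0.063,-0.0,0.0],[0.084,-0.0,0.001],[0.105,-0.0,0.001],[0.126,-0.0,0.001],[0.126,-0.0,0.001],[0.126,-0.0,0.001]]
dr [[0.0,-0.0,0.0],[0.0,-0.0,0.001],[0.001,-0.0,0.001],[0.001,-0.001,0.001],[0.001,-0.001,0.002],[0.001,-0.001,0.002],[0.001,-0.001,0.002],[0.001,-0.001,0.002]]
```

View pics/side1.png

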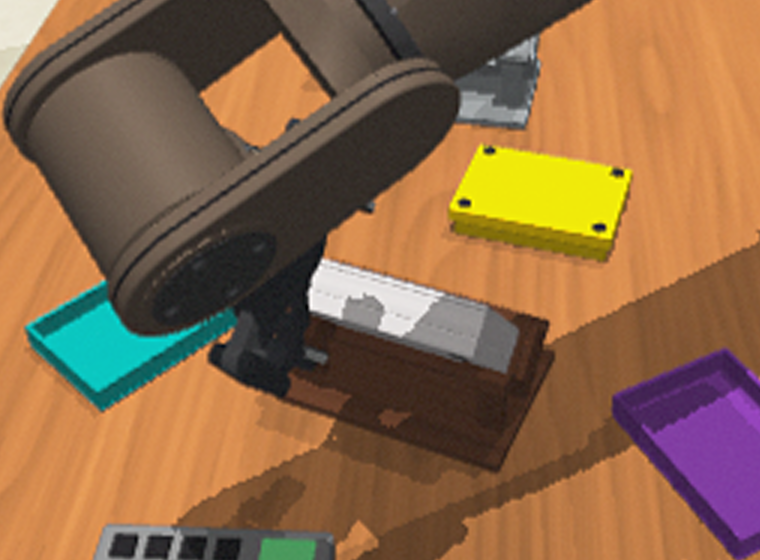

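View pics/top1.png

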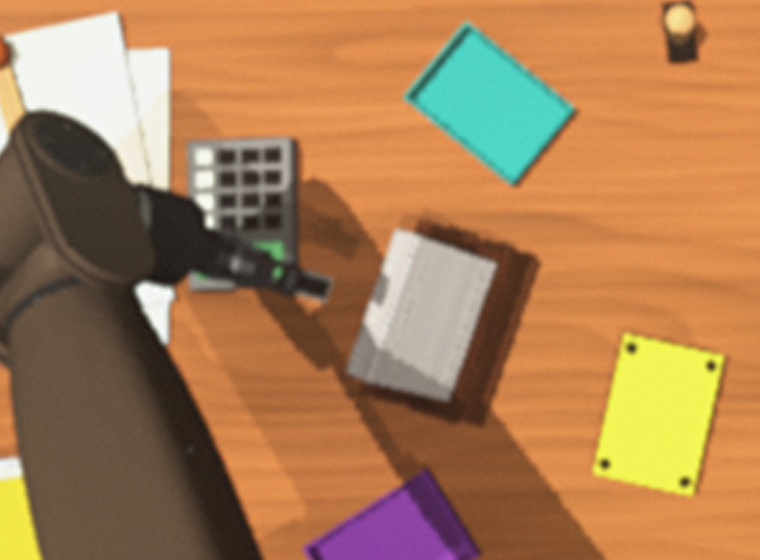

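The open jaws straddle the box's upper edge at its middle, about (320,360) in the side view. The pose error is 1.5 mm. I'll descend now.

>>> play_rows(claw=[0,0,0,0,0,0,0,0,0,0], travel=[[0.018,0,0],[0.036,0,0],[0.052,0,0.001],[0.068,0,0.001],[0.082,0,0.001],[0.096,0,0.001],[0.108,0,0.001],[0.118,0,0.001],[0.126,0,0.001],[0.126,0,0.001]], dr=[[0,0,0],[0,0,0],[0,0,0.001],[0.001,0,0.001],[0.001,0,0.001],[0.001,0,0.002],[0.001,0,0.002],[0.001,0,0.002],[0.001,0,0.002],[0.001,0,0.002]])

```text
time: 4.1
eef_pos: [0.4921, 0.2274, 0.082]
tcp_rot: [-0.124, 0.696, -0.352, 0.613]
contact_force: [0.7, 0.2, 0.3]
opening: 1.001
```

```bash
python3 - <<'E'
from plan import *
err(BOX+.003*ur,RP)
E
```

```text
t 4.1 pos [0.4921 0.2274 0.082 ] q [ 0.453  0.492  1.718 -0.467  1.483 -0.599] F [0.74 0.24 0.28] open 1.001
err [-0.001   0.0014  0.0001] rot 0.19
```

>>> play_rows(claw=[80,110,130,145,160,180,200,200,200,200], travel=[[0,0,0],[0,0,0],[0,0,0],[0,0,0],[0,0,0],[0,0,0],[0,0,0],[0,0,0],[0,0,0],[0,0,0]], dr=[[0,0,0],[0,0,0],[0,0,0],[0,0,0],[0,0,0],[0,0,0],[0,0,0],[0,0,0],[0,0,0],[0,0,0]], force=60)

```text
time: 5.1
eef_pos: [0.4926, 0.228, 0.0823]
tcp_rot: [-0.124, 0.696, -0.351, 0.614]
contact_force: [1.2, 4.8, 1.1]
opening: 0.413
```

```bash
python3 - <<'E'
from plan import *
err(BOX+.003*ur,RP)
P=ctrl.get_state()["eef_pos"]+.06*ur+[0,0,.12]
print(P)
rows(interp(ctrl.get_state()["eef_pos"]+.04*ur,RP,3)); 
E
```

```text
t 5.1 pos [0.4926 0.228  0.0823] q [ 0.453  0.491  1.717 -0.467  1.482 -0.599] F [1.15 4.8  1.06] open 0.413
err [-0.0014  0.0008 -0.0002] rot 0.23
[0.50546496 0.2643507  0.2482742 ]
travel [[-0.013,0.0,-0.0],[-0.027,0.0,-0.0],[-0.04,0.0,-0.0]]
dr [[-0.001,-0.0,-0.001],[-0.002,-0.001,-0.002],[-0.003,-0.001,-0.003]]
```

>>> play_rows(claw=[200,200,200,200,200,200,200,200,200,200], travel=[[-0.006,0,0],[-0.016,0,0],[-0.03,0,0],[-0.046,0,0],[-0.064,0,0],[-0.084,0,0],[-0.104,0,0],[-0.124,0,0],[-0.14,0,0],[-0.14,0,0]], dr=[[0,0,0],[0,0,0],[0,0,0],[0,0,0],[0,0,0],[0,0,0],[0,0,0],[0,0,0],[0,0,0],[0,0,0]])

```text
time: 6.1
eef_pos: [0.5242, 0.3146, 0.193]
tcp_rot: [-0.122, 0.695, -0.35, 0.616]
contact_force: [1.3, 0.1, -2.7]
opening: 0.412
```

```bash
python3 - <<'E'
from plan import *
from plant import vision
err(BOX+.143*ur,RP)
s=ctrl.get_state();P=s["eef_pos"]
for n in ["side","top"]:
    c=vision.read_camera(n);np.savez(n+"2.npz",**c)
    im=cv2.resize(c["img"][:,:,::-1],None,fx=3,fy=3,interpolation=cv2.INTER_CUBIC)
    u,v=(proj(c,P)[0]*3).astype(int);im=im[max(v-280,0):v+280,max(0,u-380):u+380]
    cv2.imwrite(f"pics/{n}2.png",im)
E
```

```text
t 6.1 pos [0.5242 0.3146 0.193 ] q [ 0.541  0.506  1.466 -0.424  1.722 -0.63 ] F [ 1.34  0.13 -2.67] open 0.412
err [-0.003  -0.0009 -0.0037] rot 0.49
```

View pics/side2.png

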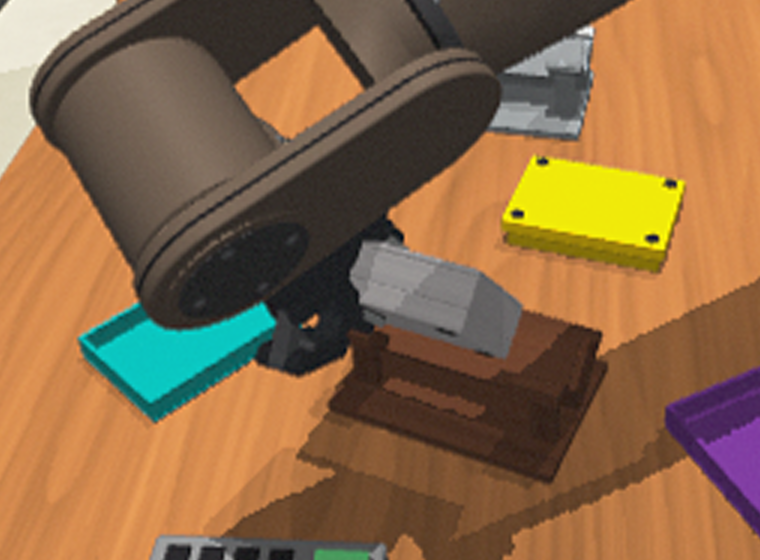

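View pics/top2.png

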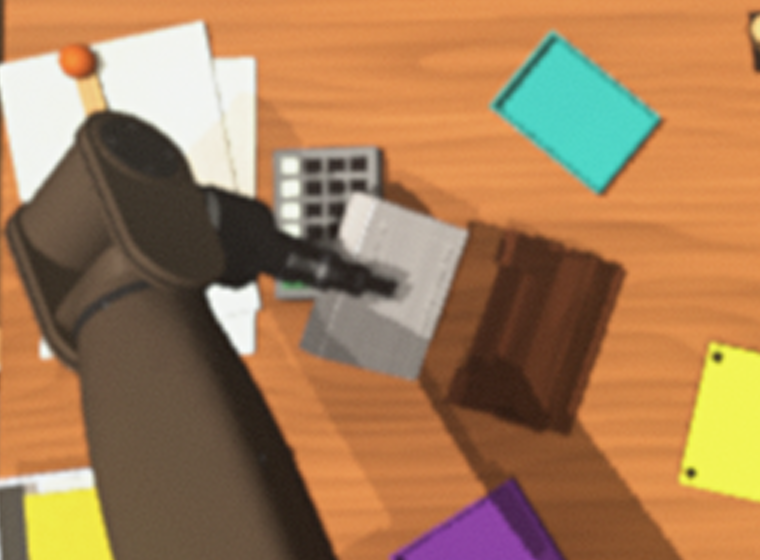

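```bash
cat >> plan.py <<'E'
DATA=[([-1.30801540,.287175177,1.57820419,-1.5e-5,1.27860452,-.149987],[.27062945,-.6176408,.22992612]),
([-0.207,0.298,1.3688,-0.3081,1.7596,-0.2247],[.62104951,-.10322588,.36060069]),
([0.536,0.504,1.501,-0.428,1.699,-0.626],[.5176,.3055,.178]),
([0.453,0.492,1.718,-0.467,1.483,-0.599],[.4921,.2274,.082]),
([0.541,0.506,1.466,-0.424,1.722,-0.63],[.5242,.3146,.193])]
ex,ey,ez=np.eye(3)
def basis(q):
    A=Z(q[0]);B=A@Y(q[1]);Cc=A@Y(q[1]+q[2]);D=Cc@Z(q[3])@Y(q[4])
    return np.stack([A@ex,A@ey,A@ez,B@ez,Cc@ex,Cc@ez,D@ez],1)
_M=np.vstack([basis(q) for q,_ in DATA]);_b=np.concatenate([p for _,p in DATA])
# ridge toward 0 for weak params
PRM=np.linalg.lstsq(np.vstack([_M,1e-4*np.eye(7)]),np.append(_b,np.zeros(7)),rcond=None)[0]
def fkp(q): return basis(q)@PRM
LO=np.array([-2.77,-.9,.21,-1.53,.24,-2.84]);HI=np.array([2.77,2.22,2.48,4.67,2.81,2.84])
def ik(p,R,q0):
    f=lambda q:np.concatenate([(fkp(q)-p)*5,Rn.from_matrix((Rchain(q)@C0).T@R).as_rotvec()])
    r=least_squares(f,np.clip(q0,LO+.01,HI-.01),bounds=(LO,HI));return r.x,np.abs(r.fun).max()
def check(t):
    q=ctrl.get_state()["qpos"];m=0
    for i,(p,R) in enumerate(t):
        q2,e=ik(p,R,q);m=np.maximum(m,np.abs(q2-q)*10);q=q2
        if i%4==3 or e>1e-3:print("  ik",i,q.round(2),"e",round(e,5))
    print("max speed",m.round(2))
E
cat > carry.py <<'E'
from plan import *
GR=np.array([.4926,.228,.0823]);
OFF=np.array([(BOX-GR)@(-ur),0,(BOX-GR)@RP[:,2]])  # box centre in tool frame at grip
Rx=lambda a:Rn.from_euler('x',a).as_matrix()
def tcp_for(boxpos,R): return boxpos-R@OFF
def carry(p1,R1,pm,t0,t1,N):
    pass
E
python3 - <<'E'
from carry import *
print(PRM.round(4),"resid",np.abs(_M@PRM-_b).max() if 0 else max(np.abs(fkp(q)-p).max() for q,p in DATA))
print("OFF",OFF)
s=ctrl.get_state();P0=s["eef_pos"];R0=Rn.from_quat(s["tcp_rot"]).as_matrix()
P2=tcp_for(SEAT+.11*uh,RH)
sl=Slerp([0,1],Rn.from_matrix([R0,RH@Rx(-np.pi)]))
N=32
from scipy.interpolate import CubicSpline
cyl=lambda p:[np.hypot(p[0],p[1]),np.arctan2(p[1],p[0]),p[2]]
cs=CubicSpline([0,.5,1],[cyl(P0),[.60,.2,.31],cyl(P2)])
T=[]
for i in range(1,N+1):
    t=i/N;r,a,z=cs(t);T.append((np.array([r*np.cos(a),r*np.sin(a),z]),sl(t).as_matrix()@Rx(np.pi*t)))
import pickle;pickle.dump(T,open("T.pkl","wb"))
check(T)
print(P2,T[15][0])
rows(T[:16]+[T[15]])
E
```

```text
[0.0007 0.1009 0.2402 0.4424 0.0203 0.5718 0.2491] resid 0.0001831668755153948
OFF [ 0.00297162  0.         -0.00164574]
  ik 3 [ 0.48  0.45  1.45 -0.47  1.76 -0.35] e 0.0
  ik 7 [ 0.41  0.4   1.44 -0.52  1.76 -0.06] e 0.0
  ik 11 [ 0.34  0.35  1.47 -0.56  1.74  0.24] e 0.0
  ik 15 [ 0.27  0.29  1.53 -0.6   1.68  0.55] e 0.0
  ik 19 [ 0.18  0.23  1.63 -0.63  1.59  0.88] e 0.0
  ik 23 [ 0.1   0.17  1.75 -0.67  1.48  1.23] e 0.0
  ik 27 [ 0.01  0.11  1.9  -0.71  1.34  1.59] e 0.0
  ik 31 [-0.09  0.08  2.06 -0.77  1.18  1.99] e 0.0
max speed [0.25 0.15 0.41 0.18 0.44 1.04]
[ 0.49287284 -0.10266979  0.16641368] [0.58803995 0.1192016  0.31      ]
travel [[-0.008,-0.014,0.01],[-0.014,-0.029,0.02],[-0.02,-0.042,0.03],[-0.024,-0.056,0.04],[-0.027,-0.07,0.049],[-0.029,-0.083,0.058],[-0.03,-0.096,0.067],[-0.03,-0.109,0.075],[-0.029,-0.121,0.083],[-0.026,-0.133,0.091],[-0.023,-0.145,0.098],[-0.018,-0.157,0.105],[-0.013,-0.168,0.111],[-0.006,-0.179,0.117],[0.002,-0.19,0.122],[0.011,-0.2,0.127],[0.011,-0.2,0.127]]
dr [[0.093,-0.004,0.0],[0.186,-0.008,0.001],[0.28,-0.012,0.002],[0.373,-0.016,0.003],[0.466,-0.02,0.005],[0.559,-0.024,0.007],[0.653,-0.028,0.009],[0.746,-0.031,0.012],[0.839,-0.035,0.015],[0.932,-0.038,0.019],[1.025,-0.041,0.023],[1.119,-0.044,0.028],[1.212,-0.046,0.033],[1.305,-0.048,0.038],[1.398,-0.05,0.044],[1.491,-0.052,0.05],[1.491,-0.052,0.05]]
```

>>> play_rows(claw=[200,200,200,200,200,200,200,200,200,200,200,200,200,200,200,200,200], travel=[[-0.008,-0.014,0.01],[-0.014,-0.029,0.02],[-0.02,-0.042,0.03],[-0.024,-0.056,0.04],[-0.027,-0.07,0.049],[-0.029,-0.083,0.058],[-0.03,-0.096,0.067],[-0.03,-0.109,0.075],[-0.029,-0.121,0.083],[-0.026,-0.133,0.091],[-0.023,-0.145,0.098],[-0.018,-0.157,0.105],[-0.013,-0.168,0.111],[-0.006,-0.179,0.117],[0.002,-0.19,0.122],[0.011,-0.2,0.127],[0.011,-0.2,0.127]], dr=[[0.093,-0.004,0],[0.186,-0.008,0.001],[0.28,-0.012,0.002],[0.373,-0.016,0.003],[0.466,-0.02,0.005],[0.559,-0.024,0.007],[0.653,-0.028,0.009],[0.746,-0.031,0.012],[0.839,-0.035,0.015],[0.932,-0.038,0.019],[1.025,-0.041,0.023],[1.119,-0.044,0.028],[1.212,-0.046,0.033],[1.305,-0.048,0.038],[1.398,-0.05,0.044],[1.491,-0.052,0.05],[1.491,-0.052,0.05]], force=80)

```text
time: 7.9
eef_pos: [0.5872, 0.1171, 0.3086]
tcp_rot: [-0.332, -0.261, 0.714, -0.558]
contact_force: [-0.6, 0.2, -2.8]
opening: 0.412
```

```bash
python3 - <<'E'
from carry import *
import pickle;T=pickle.load(open("T.pkl","rb"))
err(*T[15]);rows(T[16:]+[T[31]])
E
```

```text
t 7.9 pos [0.5872 0.1171 0.3086] q [ 0.262  0.29   1.537 -0.6    1.679  0.551] F [-0.59  0.23 -2.84] open 0.412
err [0.0008 0.0021 0.0014] rot 0.23
travel [[0.008,0.003,0.009],[0.019,0.005,0.019],[0.031,0.006,0.028],[0.043,0.007,0.037],[0.057,0.007,0.045],[0.072,0.007,0.052],[0.087,0.006,0.059],[0.104,0.004,0.065],[0.121,0.001,0.071],[0.139,-0.003,0.076],[0.157,-0.007,0.08],[0.177,-0.012,0.084],[0.197,-0.017,0.086],[0.217,-0.024,0.088],[0.239,-0.031,0.089],[0.261,-0.038,0.089],[0.261,-0.038,0.089]]
dr [[0.093,0.002,0.008],[0.187,0.002,0.012],[0.28,0.003,0.016],[0.373,0.005,0.02],[0.466,0.007,0.023],[0.56,0.009,0.027],[0.653,0.012,0.031],[0.746,0.015,0.034],[0.839,0.018,0.038],[0.932,0.022,0.041],[1.026,0.026,0.044],[1.119,0.031,0.046],[1.212,0.036,0.049],[1.305,0.041,0.051],[1.398,0.047,0.053],[1.491,0.053,0.054],[1.491,0.053,0.054]]
```

>>> play_rows(claw=[200,200,200,200,200,200,200,200,200,200,200,200,200,200,200,200,200,200], travel=[[0.008,0.003,0.009],[0.019,0.005,0.019],[0.031,0.006,0.028],[0.043,0.007,0.037],[0.057,0.007,0.045],[0.072,0.007,0.052],[0.087,0.006,0.059],[0.104,0.004,0.065],[0.121,0.001,0.071],[0.139,-0.003,0.076],[0.157,-0.007,0.08],[0.177,-0.012,0.084],[0.197,-0.017,0.086],[0.217,-0.024,0.088],[0.239,-0.031,0.089],[0.261,-0.038,0.089],[0.261,-0.038,0.089],[0.261,-0.038,0.089]], dr=[[0.093,0.002,0.008],[0.187,0.002,0.012],[0.28,0.003,0.016],[0.373,0.005,0.02],[0.466,0.007,0.023],[0.56,0.009,0.027],[0.653,0.012,0.031],[0.746,0.015,0.034],[0.839,0.018,0.038],[0.932,0.022,0.041],[1.026,0.026,0.044],[1.119,0.031,0.046],[1.212,0.036,0.049],[1.305,0.041,0.051],[1.398,0.047,0.053],[1.491,0.053,0.054],[1.491,0.053,0.054],[1.491,0.053,0.054]])

```text
time: 9.7
eef_pos: [0.4931, -0.1024, 0.1656]
tcp_rot: [-0.645, 0.286, 0.681, -0.197]
contact_force: [0.8, 0.3, -2.5]
opening: 0.408
```

```bash
python3 - <<'E'
from carry import *
from plant import vision
import pickle;T=pickle.load(open("T.pkl","rb"))
err(*T[31])
s=ctrl.get_state();P=s["eef_pos"];R=Rn.from_quat(s["tcp_rot"]).as_matrix()
bc=P+R@OFF;h=np.array([.05,.07,.018]);Rb=np.stack([R[:,0],R[:,2],R[:,1]],1)
cor=np.array([[a,b,d] for a in(-1,1) for b in(-1,1) for d in(-1,1)])*h
for n in ["side","top"]:
    c=vision.read_camera(n);np.savez(n+"3.npz",**c)
    im=cv2.resize(c["img"][:,:,::-1],None,fx=4,fy=4,interpolation=cv2.INTER_CUBIC)
    p=proj(c,bc+cor@Rb.T)
    for i in range(8):
        for j in range(i):
            if bin(i^j).count("1")==1: cv2.line(im,*[tuple(int(x) for x in p[k]*4+2) for k in(i,j)],(0,255,0),1)
    u,v=(proj(c,P)[0]*4).astype(int);im=im[max(v-280,0):v+280,max(0,u-380):u+380]
    cv2.imwrite(f"pics/{n}3.png",im)
E
```

```text
t 9.7 pos [ 0.4931 -0.1024  0.1656] q [-0.087  0.084  2.055 -0.768  1.178  1.989] F [ 0.84  0.26 -2.54] open 0.408
err [-0.0002 -0.0003  0.0008] rot 0.23
```

View pics/side3.png

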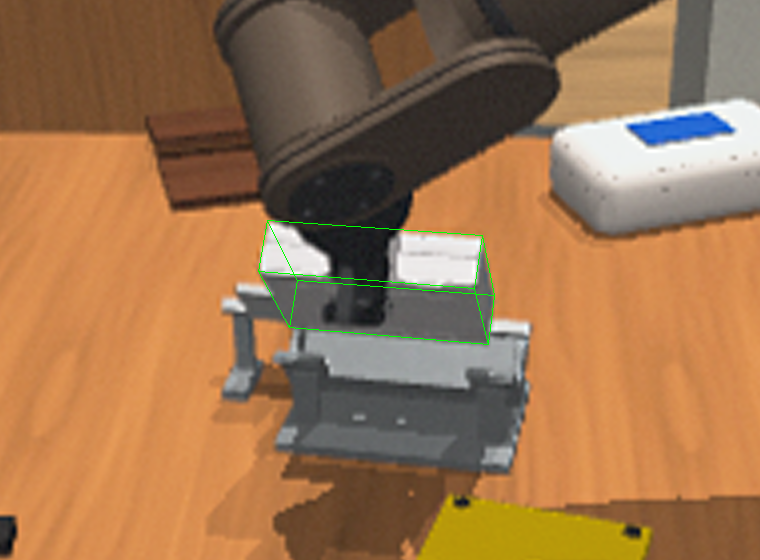

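View pics/top3.png

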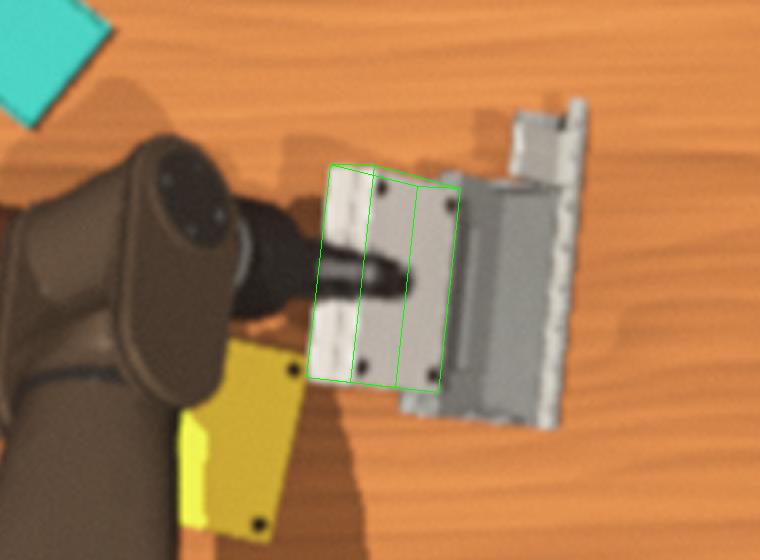

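The box follows the predicted outline in both views. Its feet are visible in the top view at (380,188) and (432,375), so the lid faces down, and the seam is shut. I'll lower it along the slope with a 3 mm stand-off from the backrest.

```bash
python3 - <<'E'
from carry import *
t=interp(tcp_for(SEAT+.020*uh+.003*nh,RH),RH,8,1);check(t);rows(t)
E
```

```text
ik 3 [-0.15  0.12  2.09 -0.81  1.09  2.01] e 0.0
  ik 7 [-0.21  0.17  2.11 -0.86  1.01  2.03] e 0.0
max speed [0.15 0.13 0.1  0.13 0.21 0.07]
travel [[0.011,0.0,0.0],[0.023,0.001,0.0],[0.034,0.001,0.001],[0.045,0.002,0.001],[0.057,0.002,0.001],[0.068,0.002,0.001],[0.079,0.003,0.002],[0.091,0.003,0.002],[0.091,0.003,0.002]]
dr [[0.0,-0.0,-0.0],[0.0,-0.0,-0.0],[0.001,-0.001,-0.0],[0.001,-0.001,-0.0],[0.001,-0.001,-0.0],[0.001,-0.001,-0.0],[0.001,-0.001,-0.0],[0.001,-0.002,-0.0],[0.001,-0.002,-0.0]]
```

>>> play_rows(claw=[200,200,200,200,200,200,200,200,200], travel=[[0.011,0.002,0],[0.023,0.003,0],[0.034,0.003,0.001],[0.045,0.003,0.001],[0.057,0.003,0.001],[0.068,0.003,0.001],[0.079,0.003,0.002],[0.091,0.003,0.002],[0.091,0.003,0.002]], dr=[[0,0,0],[0,0,0],[0.001,-0.001,0],[0.001,-0.001,0],[0.001,-0.001,0],[0.001,-0.001,0],[0.001,-0.001,0],[0.001,-0.002,0],[0.001,-0.002,0]])

```text
time: 10.7
eef_pos: [0.483, -0.1629, 0.0974]
tcp_rot: [-0.645, 0.287, 0.681, -0.195]
contact_force: [1.0, -0.0, -2.8]
opening: 0.41
```

```bash
python3 - <<'E'
from carry import *
from plant import vision
err(tcp_for(SEAT+.020*uh+.003*nh,RH),RH)
s=ctrl.get_state();P=s["eef_pos"]
for n in ["side","top"]:
    c=vision.read_camera(n);np.savez(n+"4.npz",**c)
    im=cv2.resize(c["img"][:,:,::-1],None,fx=6,fy=6,interpolation=cv2.INTER_CUBIC)
    u,v=(proj(c,P)[0]*6).astype(int);im=im[max(v-280,0):v+280,max(0,u-380):u+380]
    cv2.imwrite(f"pics/{n}4.png",im)
t=interp(tcp_for(SEAT+.002*uh+.002*nh,RH),RH,5,1);rows(t)
E
```

```text
t 10.7 pos [ 0.483  -0.1629  0.0974] q [-0.209  0.17   2.11  -0.858  1.011  2.031] F [ 0.99 -0.   -2.78] open 0.41
err [0.0016 0.0006 0.002 ] rot 0.22
travel [[0.003,-0.0,-0.0],[0.007,-0.0,-0.0],[0.01,-0.001,-0.0],[0.014,-0.001,-0.0],[0.017,-0.001,-0.0],[0.017,-0.001,-0.0]]
dr [[0.0,0.0,-0.0],[0.0,0.0,-0.0],[0.0,0.001,-0.0],[0.0,0.001,-0.0],[0.0,0.001,-0.0],[0.0,0.001,-0.0]]
```

View pics/side4.png

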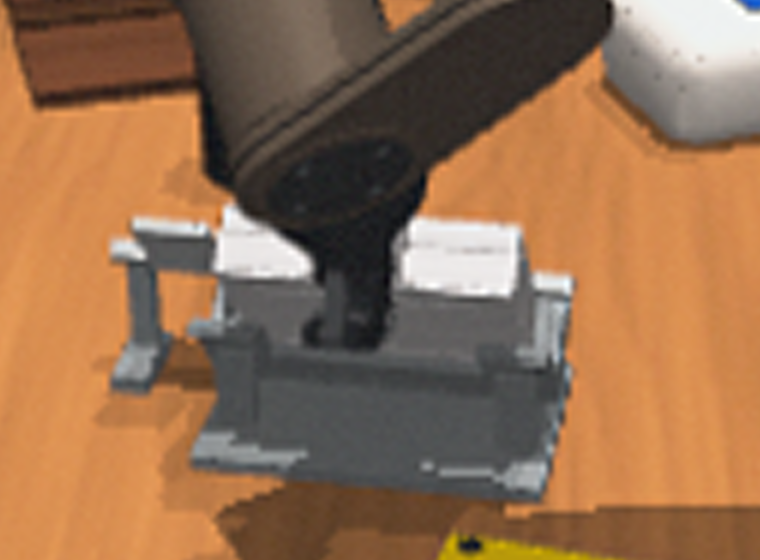

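View pics/top4.png

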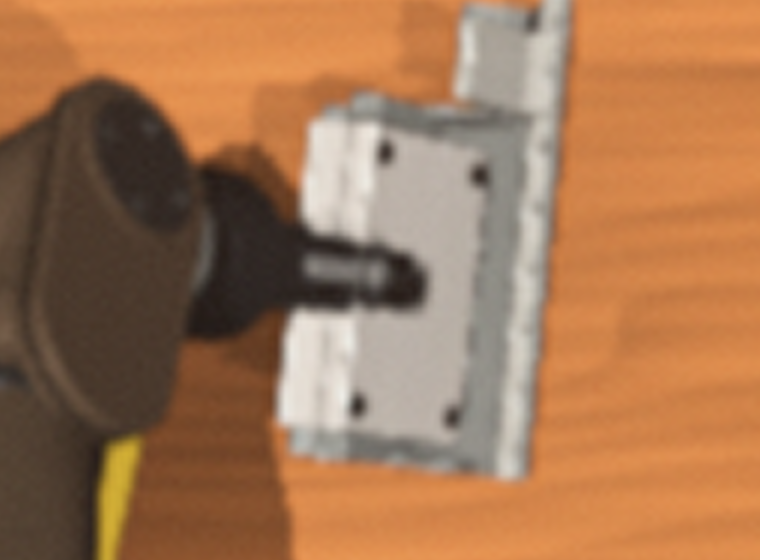

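The box sits between the cheeks (top view rows 120–440, against cheeks at about 108 and 458) with no contact yet. I'll lower the last stretch.

>>> play_rows(claw=[200,200,200,200,200,200], travel=[[0.004,0,0],[0.008,0,0],[0.012,0,0],[0.015,0,0],[0.017,0,0],[0.017,0,0]], dr=[[0,0,0],[0,0,0],[0,0.001,0],[0,0.001,0],[0,0.001,0],[0,0.001,0]])

```text
time: 11.4
eef_pos: [0.4824, -0.1734, 0.0856]
tcp_rot: [-0.646, 0.287, 0.68, -0.196]
contact_force: [-0.0, -0.3, -2.2]
opening: 0.408
```

```bash
python3 - <<'E'
from carry import *
err(tcp_for(SEAT+.002*uh+.002*nh,RH),RH)
E
```

```text
t 11.4 pos [ 0.4824 -0.1734  0.0856] q [-0.23   0.189  2.116 -0.88   0.98   2.043] F [-0.02 -0.33 -2.16] open 0.408
err [ 0.0007  0.0004 -0.0007] rot 0.05
```

>>> play_rows(claw=[200,200,200], travel=[[0.002,0,0],[0.003,0,0],[0.003,0,0]], dr=[[0,0,0],[0,0,0],[0,0,0]])

```text
time: 11.7
eef_pos: [0.4823, -0.1751, 0.0836]
tcp_rot: [-0.646, 0.287, 0.68, -0.196]
contact_force: [-1.9, 2.4, -0.9]
opening: 0.412
```

```bash
python3 - <<'E'
from carry import *
err(tcp_for(SEAT,RH),RH)
s=ctrl.get_state();b=s["eef_pos"]+Rn.from_quat(s["tcp_rot"]).apply(OFF)-SEAT
print("n,y,u",(b@nh).round(4),(b@yh).round(4),(b@uh).round(4))
E
```

```text
t 11.7 pos [ 0.4823 -0.1751  0.0836] q [-0.234  0.193  2.116 -0.883  0.976  2.045] F [-1.88  2.44 -0.94] open 0.412
err [ 0.0009  0.0024 -0.0015] rot 0.03
n,y,u 0.0028 -0.0005 -0.0005
```

>>> play_rows(claw=[200,200,200], travel=[[0.001,-0.001,0],[0.001,-0.002,0],[0.001,-0.002,0]], dr=[[0,0,0],[0,0,0],[0,0,0]])

```text
time: 12.0
eef_pos: [0.4828, -0.1744, 0.0828]
tcp_rot: [-0.646, 0.288, 0.679, -0.196]
contact_force: [-3.5, 4.4, 4.7]
opening: 0.412
```

>>> play_rows(claw=[140,130,120,110,95,80,60,40,20,0,0,0], travel=[[0,0,0],[0,0,0],[0,0,0],[0,0,0],[0,0,0],[0,0,0],[0,0,0],[0,0,0],[0,0,0],[0,0,0],[0,0,0],[0,0,0]], dr=[[0,0,0],[0,0,0],[0,0,0],[0,0,0],[0,0,0],[0,0,0],[0,0,0],[0,0,0],[0,0,0],[0,0,0],[0,0,0],[0,0,0]])

```text
time: 13.2
eef_pos: [0.4829, -0.1744, 0.0828]
tcp_rot: [-0.646, 0.288, 0.679, -0.196]
contact_force: [-0.0, -0.1, -0.1]
opening: 0.998
```

```bash
python3 - <<'E'
from carry import *
from plant import vision
err(tcp_for(SEAT,RH),RH)
s=ctrl.get_state();P=s["eef_pos"]
for n in ["side","top"]:
    c=vision.read_camera(n);np.savez(n+"5.npz",**c)
    im=cv2.resize(c["img"][:,:,::-1],None,fx=6,fy=6,interpolation=cv2.INTER_CUBIC)
    u,v=(proj(c,P)[0]*6).astype(int);im=im[max(v-280,0):v+280,max(0,u-380):u+380]
    cv2.imwrite(f"pics/{n}5.png",im)
E
```

```text
t 13.2 pos [ 0.4829 -0.1744  0.0828] q [-0.231  0.196  2.115 -0.886  0.976  2.05 ] F [-0.04 -0.12 -0.06] open 0.998
err [ 0.0003  0.0017 -0.0007] rot 0.11
```

View pics/top5.png

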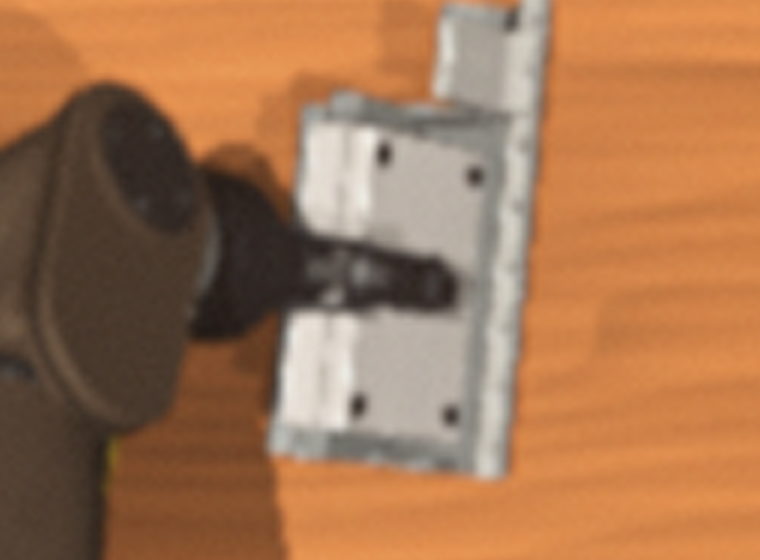

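View pics/side5.png

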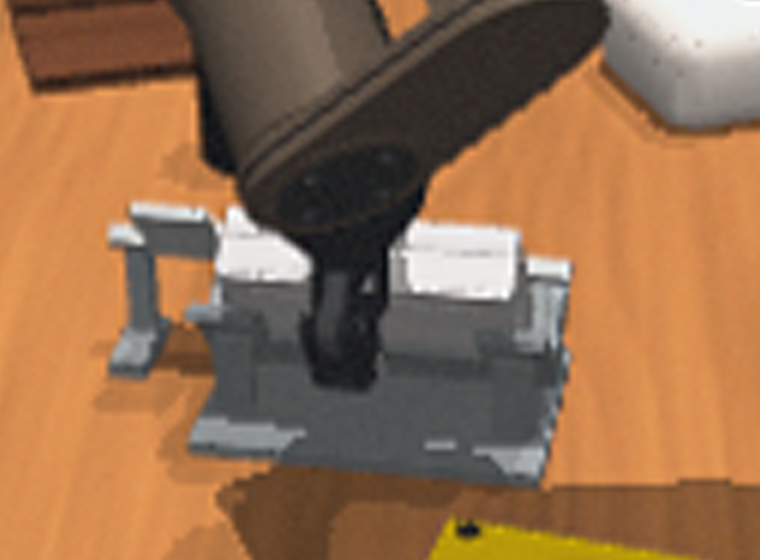

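The box is seated with its feet up and right and the lid on the backrest, and the fingers are clear. I'll retract, then go for the keeper's +y end.

```bash
cat > keep.py <<'E'
from carry import *
th=np.radians(20);w=np.cos(th)*uh+np.sin(th)*nh
RK=np.stack([-w,yh,np.cross(-w,yh)],1)
def kp(y,n=.050,u=.040): return COR+n*nh+u*uh+y*yh
E
python3 - <<'E'
from keep import *
t1=interp(ctrl.get_state()["eef_pos"]+.14*uh,RH,7,0)
p1=t1[-1]
A=kp(.17)+.12*w
sl=Slerp([0,1],Rn.from_matrix([RH,RK]))
t2=[((1-k/11)*p1[0]+k/11*A,sl(k/11).as_matrix()) for k in range(1,12)]+[(A,RK)]*2
check(t1+t2);rows(t1+t2);print(A)
E
```

```text
ik 3 [-0.13  0.1   2.08 -0.8   1.12  2.  ] e 0.0
  ik 7 [-0.08  0.06  2.01 -0.73  1.19  1.81] e 0.0
  ik 11 [-0.18  0.12  1.91 -0.61  1.09  1.07] e 0.0
  ik 15 [-0.27  0.24  1.73 -0.44  1.11  0.33] e 0.0
  ik 19 [-0.3   0.32  1.61 -0.37  1.18 -0.03] e 0.0
max speed [0.26 0.42 0.59 0.44 0.38 1.89]
travel [[-0.02,0.0,-0.0],[-0.04,0.0,-0.0],[-0.06,0.0,-0.0],[-0.08,0.0,-0.0],[-0.1,0.0,-0.0],[-0.12,0.0,-0.0],[-0.14,0.0,-0.0],[-0.136,0.007,-0.016],[-0.133,0.013,-0.031],[-0.129,0.02,-0.047],[-0.126,0.026,-0.062],[-0.122,0.033,-0.078],[-0.118,0.039,-0.094],[-0.115,0.045,-0.109],[-0.111,0.052,-0.125],[-0.108,0.058,-0.141],[-0.104,0.065,-0.156],[-0.1,0.071,-0.172],[-0.1,0.071,-0.172],[-0.1,0.071,-0.172]]
dr [[-0.0,-0.0,-0.0],[-0.0,-0.0,-0.001],[-0.0,-0.0,-0.001],[-0.0,-0.0,-0.001],[-0.0,-0.0,-0.001],[-0.001,-0.0,-0.002],[-0.001,-0.0,-0.002],[-0.142,0.025,-0.027],[-0.283,0.05,-0.052],[-0.424,0.075,-0.077],[-0.565,0.1,-0.101],[-0.707,0.125,-0.126],[-0.848,0.15,-0.151],[-0.989,0.175,-0.176],[-1.13,0.2,-0.201],[-1.271,0.225,-0.226],[-1.413,0.25,-0.251],[-1.554,0.275,-0.276],[-1.554,0.275,-0.276],[-1.554,0.275,-0.276]]
[ 0.65429714 -0.1881839   0.20554427]
```

>>> play_rows(claw=[0,0,0,0,0,0,0,0,0,0,255,255,255,255,255,255,255,255,255,255], travel=[[-0.015,0,0],[-0.035,0,0],[-0.06,0,0],[-0.08,0,0],[-0.1,0,0],[-0.12,0,0],[-0.14,0,0],[-0.136,0.007,-0.016],[-0.133,0.013,-0.031],[-0.129,0.02,-0.047],[-0.126,0.026,-0.062],[-0.122,0.033,-0.078],[-0.118,0.039,-0.094],[-0.115,0.045,-0.109],[-0.111,0.052,-0.125],[-0.108,0.058,-0.141],[-0.104,0.065,-0.156],[-0.1,0.071,-0.172],[-0.1,0.071,-0.172],[-0.1,0.071,-0.172]], dr=[[0,0,0],[0,0,0],[0,0,-0.001],[0,0,-0.001],[0,0,-0.001],[-0.001,0,-0.002],[-0.001,0,-0.002],[-0.142,0.025,-0.027],[-0.283,0.05,-0.052],[-0.424,0.075,-0.077],[-0.565,0.1,-0.101],[-0.707,0.125,-0.126],[-0.848,0.15,-0.151],[-0.989,0.175,-0.176],[-1.13,0.2,-0.201],[-1.271,0.225,-0.226],[-1.413,0.25,-0.251],[-1.554,0.275,-0.276],[-1.554,0.275,-0.276],[-1.554,0.275,-0.276]])

```text
time: 15.3
eef_pos: [0.6545, -0.1876, 0.2054]
tcp_rot: [-0.433, -0.376, 0.618, -0.537]
contact_force: [-1.0, -0.6, -0.1]
opening: 0.003
```

```bash
python3 - <<'E'
from keep import *
from plant import vision
err(kp(.17)+.12*w,RK)
P=COR+.05*uh+.03*yh
for n in ["side","top"]:
    c=vision.read_camera(n);np.savez(n+"6.npz",**c)
    im=cv2.resize(c["img"][:,:,::-1],None,fx=6,fy=6,interpolation=cv2.INTER_CUBIC)
    u,v=(proj(c,P)[0]*6).astype(int);im=im[max(v-280,0):v+280,max(0,u-380):u+380]
    cv2.imwrite(f"pics/{n}6.png",im)
    # keeper points
    wd=cloud(c).reshape(-1,3);L=(wd-COR)@np.stack([nh,yh,uh],1)
    m=(L[:,2]>.02)&(L[:,2]<.07)&(L[:,0]>.03)&(L[:,0]<.055)&(L[:,1]>.075)&(L[:,1]<.145)
    k=L[m];print(n,m.sum(),np.percentile(k,[2,50,98],axis=0).round(4).tolist())
    # box face underside (n~36)
    m=(L[:,2]>.01)&(L[:,2]<.09)&(L[:,0]>.03)&(L[:,0]<.042)&(np.abs(L[:,1])<.06);print("boxface n",m.sum(),np.percentile(L[m,0],[5,50,95]).round(4))
    m=(np.abs(L[:,2]-.1)<.008)&(L[:,0]>.005)&(L[:,0]<.032)&(np.abs(L[:,1])<.06);print("box top u",m.sum(),np.percentile(L[m,2],[5,50,95]).round(4) if m.sum() else 0)
t=interp(kp(.17),RK,6,1);rows(t)
E
```

```text
t 15.3 pos [ 0.6545 -0.1876  0.2054] q [-0.304  0.318  1.614 -0.374  1.176 -0.025] F [-1.   -0.6  -0.11] open 0.003
err [-0.0002 -0.0006  0.0002] rot 0.12
side 100 [[0.0377, 0.0893, 0.0216], [0.0397, 0.1068, 0.0485], [0.0456, 0.1263, 0.0651]]Traceback (most recent call last):
  File "<stdin>", line 15, in <module>
    return _quantile_unchecked(
        a, q, axis, out, overwrite_input, method, keepdims, weights)
    return _ureduce(a,
                    func=_quantile_ureduce_func,
    ...<5 lines>...
                    overwrite_input=overwrite_input,
                    method=method)
    r = func(a, **kwargs)
    result = _quantile(arr,
                       quantiles=q,
    ...<2 lines>...
                       out=out,
                       weights=wgt)
    slices_having_nans = np.isnan(arr[-1, ...])
                                  ~~~^^^^^^^^^
IndexError: index -1 is out of bounds for axis 0 with size 0
```

View pics/side6.png

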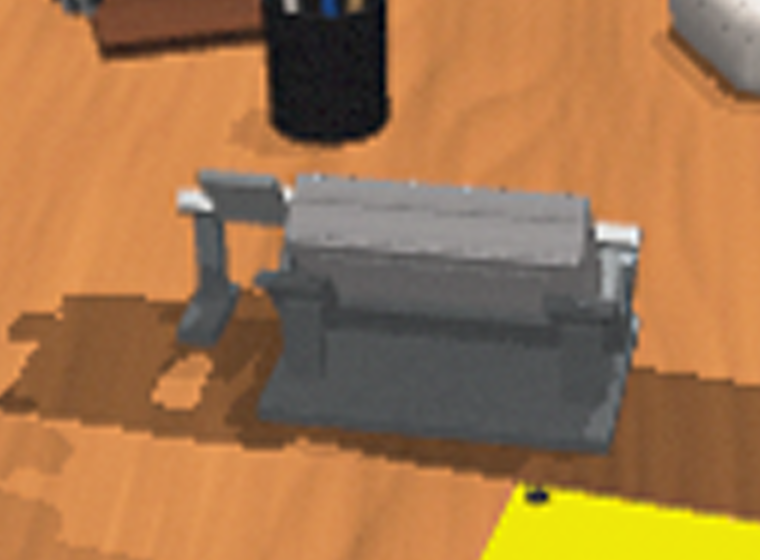

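```bash
python3 - <<'E'
from keep import *
from plant import vision
P=COR+.05*uh+.03*yh
c=vision.read_camera("top");np.savez("top6.npz",**c)
im=cv2.resize(c["img"][:,:,::-1],None,fx=5,fy=5,interpolation=cv2.INTER_CUBIC)
u,v=(proj(c,P)[0]*5).astype(int);im=im[max(v-280,0):v+280,max(0,u-380):u+380]
cv2.imwrite("pics/top6.png",im)
t=interp(kp(.17),RK,6,1);check(t);rows(t)
# box fit from side6
c=load("side6");L=(cloud(c).reshape(-1,3)-COR)@np.stack([nh,yh,uh],1)
L=L[np.isfinite(L).all(1)]
m=(abs(L[:,1])<.05)&(L[:,2]>.085)&(L[:,2]<.115)&(L[:,0]>.004)&(L[:,0]<.03);print("top edge u",m.sum(),np.percentile(L[m,2],[5,50,95]).round(4))
m=(abs(L[:,1])<.05)&(L[:,2]>.065)&(L[:,2]<.09)&(abs(L[:,0])<.012);print("lid face n",m.sum(),np.percentile(L[m,0],[5,50,95]).round(4))
E
```

```text
ik 3 [-0.34  0.39  1.66 -0.4   1.05 -0.01] e 0.0
max speed [0.1  0.24 0.14 0.08 0.33 0.04]
travel [[0.02,0.0,0.0],[0.04,0.0,0.0],[0.06,0.0,0.001],[0.08,0.0,0.001],[0.1,0.001,0.001],[0.12,0.001,0.001],[0.12,0.001,0.001]]
dr [[-0.0,-0.0,0.0],[-0.0,-0.0,0.0],[-0.0,-0.0,0.0],[-0.0,-0.0,0.001],[-0.0,-0.0,0.001],[-0.0,-0.0,0.001],[-0.0,-0.0,0.001]]
top edge u 306 [0.0961 0.0991 0.1024]
lid face n 101 [-0.0026 -0.0013 -0.0004]
```

View pics/top6.png

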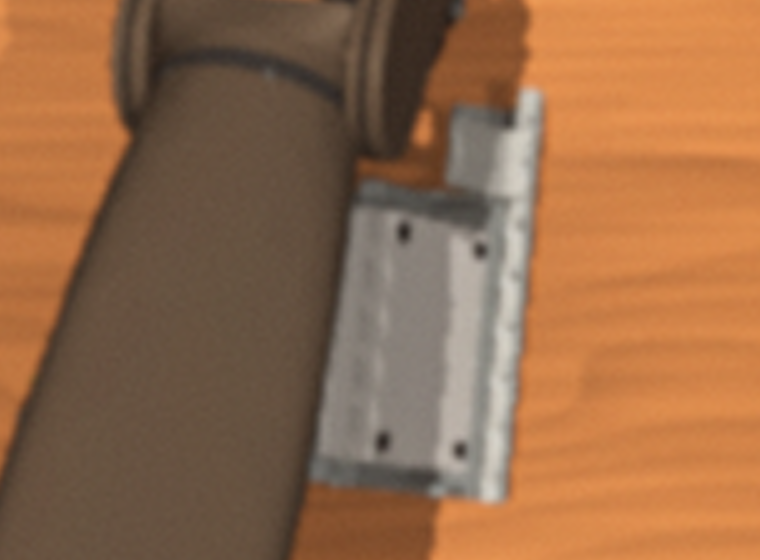

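The box is flat on the backrest, with its top edge at u≈99 mm and lid face at n≈-1 mm. The keeper's +y end is at y≈127 mm, seen at (480,110) in the top view. I'll go down beside it.

>>> play_rows(claw=[255,255,255,255,255,255,255,255], travel=[[0.02,0,0],[0.04,0,0],[0.06,0,0.001],[0.08,0,0.001],[0.1,0.001,0.001],[0.112,0.001,0.001],[0.12,0.001,0.001],[0.12,0.001,0.001]], dr=[[0,0,0],[0,0,0],[0,0,0],[0,0,0.001],[0,0,0.001],[0,0,0.001],[0,0,0.001],[0,0,0.001]])

```text
time: 16.2
eef_pos: [0.6482, -0.2283, 0.0915]
tcp_rot: [-0.432, -0.377, 0.618, -0.537]
contact_force: [0.1, -0.2, -0.2]
opening: -0.0
```

```bash
python3 - <<'E'
from keep import *
from plant import vision
err(kp(.17),RK)
P=kp(.13)
for n in ["side","top"]:
    c=vision.read_camera(n);np.savez(n+"7.npz",**c)
    im=cv2.resize(c["img"][:,:,::-1],None,fx=7,fy=7,interpolation=cv2.INTER_CUBIC)
    u,v=(proj(c,P)[0]*7).astype(int);im=im[max(v-280,0):v+280,max(0,u-380):u+380]
    cv2.imwrite(f"pics/{n}7.png",im)
check(interp(kp(.08),RK,10))
E
```

```text
t 16.2 pos [ 0.6482 -0.2283  0.0915] q [-0.365  0.442  1.674 -0.411  0.986 -0.004] F [ 0.11 -0.19 -0.2 ] open -0.0
err [ 0.0005 -0.0005  0.0013] rot 0.12
  ik 3 [-0.38  0.37  1.77 -0.42  0.96 -0.  ] e 0.0
  ik 7 [-0.39  0.3   1.86 -0.42  0.93 -0.01] e 0.0
max speed [0.04 0.18 0.24 0.02 0.07 0.01]
```

View pics/top7.png

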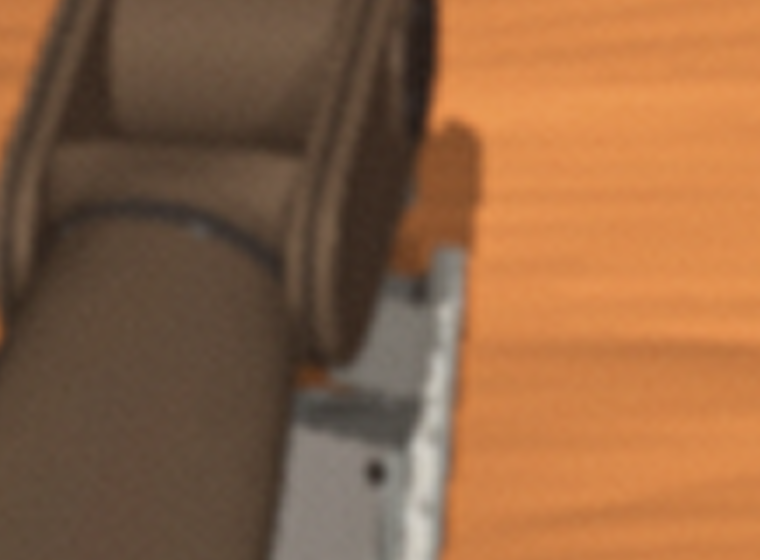

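View pics/side7.png

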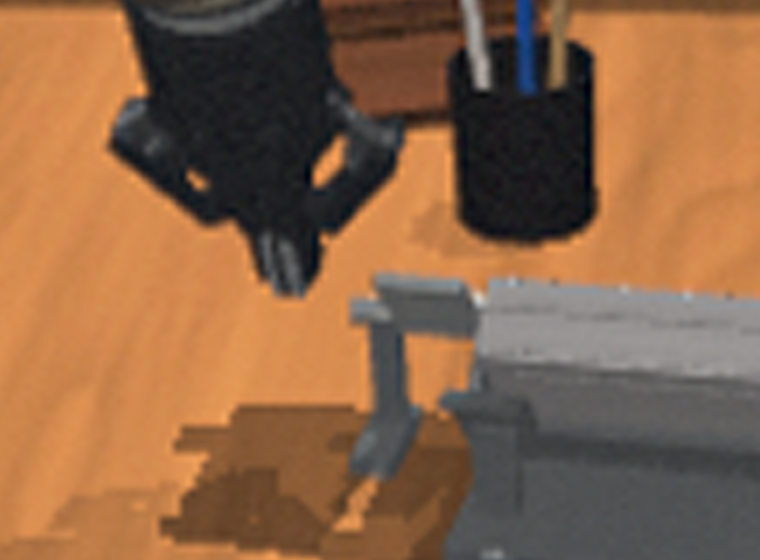

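>>> play_rows(claw=[255,255,255,255,255,255,255,255,255,255,255], travel=[[0,-0.01,0],[0,-0.02,0],[0,-0.026,0],[0,-0.032,0],[0,-0.038,0],[0,-0.044,0],[0,-0.05,0],[0,-0.056,0],[0,-0.062,0],[0,-0.068,0],[0,-0.068,0]], dr=[[0,0,0],[0,0,0],[0,0,0],[0,0,0],[0,0,0],[0,0,0],[0,0,0],[0,0,0],[0,0,0],[0,0,0],[0,0,0]])

```text
time: 17.4
eef_pos: [0.581, -0.219, 0.0931]
tcp_rot: [-0.433, -0.377, 0.618, -0.538]
contact_force: [0.3, -0.1, 0.6]
opening: 0.0
```

```bash
cat > look.py <<'E'
from keep import *
from plant import vision
import sys
def look(tag,P,f=6,cams=("side","top")):
    s=ctrl.get_state();L=(s["eef_pos"]-COR)@np.stack([nh,yh,uh],1);print("t",s["time"],"tcp n,y,u",L.round(4),"F n,y,u",(s["contact_force"]@np.stack([nh,yh,uh],1)).round(2))
    for n in cams:
        c=vision.read_camera(n);np.savez(n+tag+".npz",**c)
        im=cv2.resize(c["img"][:,:,::-1],None,fx=f,fy=f,interpolation=cv2.INTER_CUBIC)
        u,v=(proj(c,P)[0]*f).astype(int);im=im[max(v-280,0):v+280,max(0,u-380):u+380]
        cv2.imwrite(f"pics/{n}{tag}.png",im)
E
python3 -c "
from look import *
look('8',kp(.06))"
```

```text
t 17.4 tcp n,y,u [0.0499 0.1016 0.0405] F n,y,u [0.46 0.35 0.39]
```

View pics/side8.png

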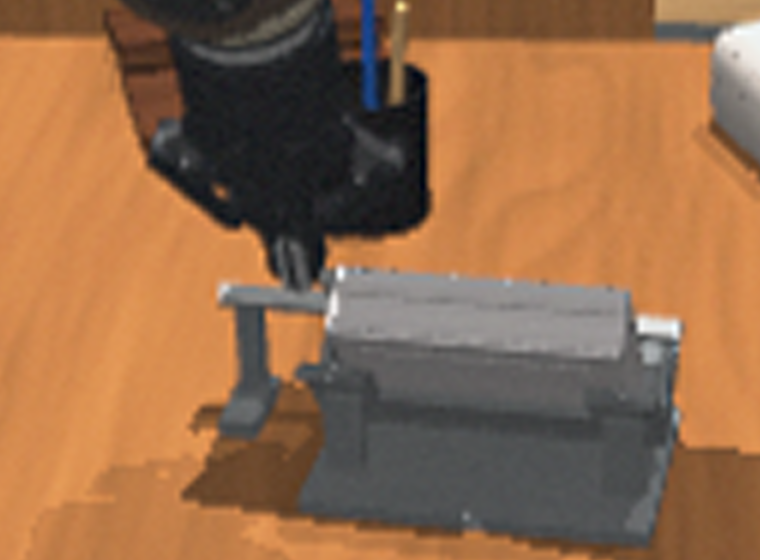

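View pics/top8.png

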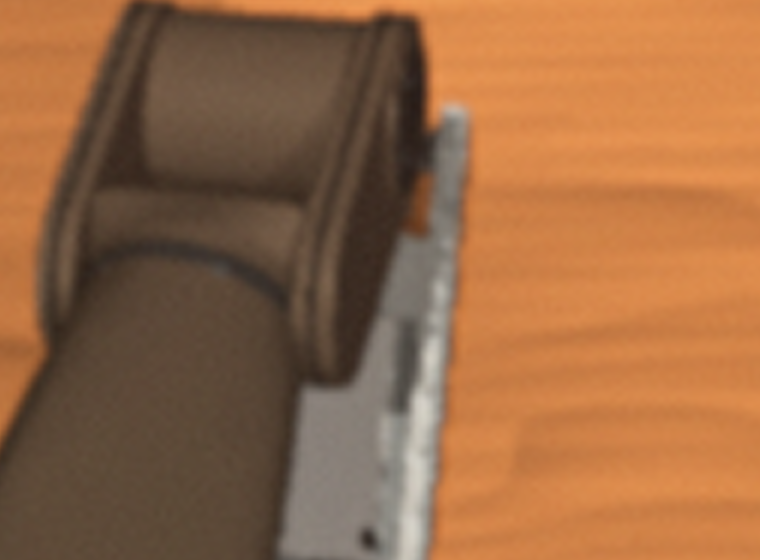

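The keeper is travelling in front of the box, and its plate has left the rail's outer part. I'll keep pushing until it reaches the stop.

>>> play_rows(claw=[255,255,255,255,255,255], travel=[[0,-0.006,0],[0,-0.012,0],[0,-0.017,0],[0,-0.021,0],[0,-0.023,0],[0,-0.023,0]], dr=[[0,0,0],[0,0,0],[0,0,0],[0,0,0],[0,0,0],[0,0,0]])

```text
time: 18.1
eef_pos: [0.56, -0.2161, 0.0932]
tcp_rot: [-0.434, -0.375, 0.617, -0.539]
contact_force: [5.4, -1.4, -2.7]
opening: 0.0
```

```bash
python3 -c "
from look import *
look('9',kp(.06),6,('top',))"
```

```text
t 18.1 tcp n,y,u [0.05   0.0804 0.0406] F n,y,u [-1.22  5.59 -2.47]
```

View pics/top9.png

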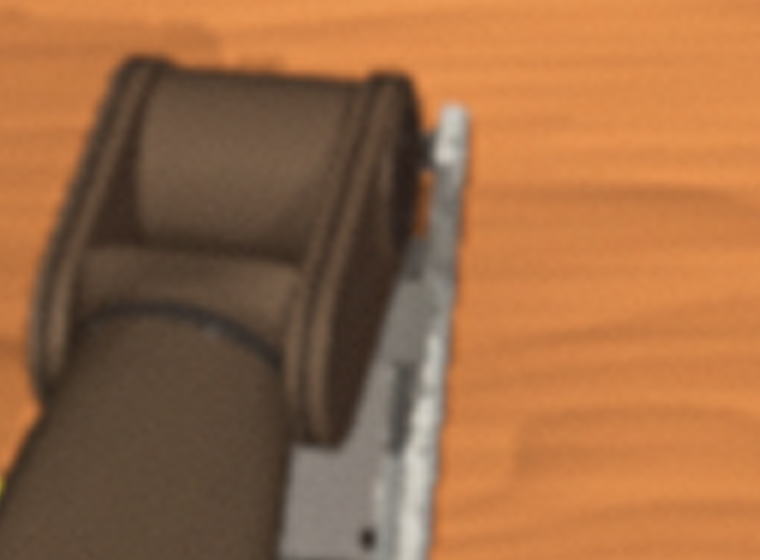

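>>> play_rows(claw=[255,255,255], travel=[[0,-0.002,0],[0,-0.003,0],[0,-0.003,0]], dr=[[0,0,0],[0,0,0],[0,0,0]])

```text
time: 18.45
eef_pos: [0.5598, -0.216, 0.0936]
tcp_rot: [-0.436, -0.373, 0.614, -0.541]
contact_force: [9.0, -2.1, -3.9]
opening: -0.003
```

```bash
python3 - <<'E'
from look import *
s=ctrl.get_state();L=(s["eef_pos"]-COR)@np.stack([nh,yh,uh],1);print("t",s["time"],"tcp n,y,u",L.round(4),"F n,y,u",(s["contact_force"]@np.stack([nh,yh,uh],1)).round(2))
for n in ("side9","top9"):
  try:c=load(n)
  except Exception:continue
  L=(cloud(c).reshape(-1,3)-COR)@np.stack([nh,yh,uh],1)
  m=(L[:,2]>.045)&(L[:,2]<.064)&(L[:,0]>.036)&(L[:,0]<.056)&(L[:,1]>-.05)&(L[:,1]<.15)
  print(n,m.sum(),np.percentile(L[m,1],[1,2,5,50,95,98,99]).round(4))
E
```

```text
t 18.45 tcp n,y,u [0.0502 0.0802 0.0409] F n,y,u [-1.85  9.25 -3.56]
top9 25 [-0.0487 -0.0486 -0.0478 -0.0347 -0.0228 -0.0225 -0.0224]
```

It has stopped hard: 9 N with no further travel. The TCP is at y=80 mm, which matches the home position plus the fingers' half width. I'll back off and check.

>>> play_rows(claw=[255,255,255,255,255,255,255,255,255,255,255,255,255,255], travel=[[0,0.005,0],[0,0.015,0],[0,0.03,0],[0,0.04,0],[-0.03,0.05,0],[-0.07,0.05,0],[-0.11,0.05,0],[-0.15,0.06,0],[-0.18,0.09,0],[-0.2,0.13,0],[-0.22,0.17,0],[-0.24,0.2,0],[-0.24,0.2,0],[-0.24,0.2,0]], dr=[[0,0,0],[0,0,0],[0,0,0],[0,0,0],[0,0,0],[0,0,0],[0,0,0],[0,0,0],[0,0,0],[0,0,0],[0,0,0],[0,0,0],[0,0,0],[0,0,0]])

```text
time: 19.85
eef_pos: [0.766, -0.1612, 0.3209]
tcp_rot: [-0.435, -0.374, 0.615, -0.541]
contact_force: [0.0, 0.5, -0.4]
opening: -0.001
```

```bash
python3 -c "
from look import *
look('10',COR+.05*uh,6)
from hold import dist,local,prims
for n in ('side10','top10'):
  c=load(n);L=(cloud(c).reshape(-1,3)-COR)@np.stack([nh,yh,uh],1)
  m=(L[:,2]>.015)&(L[:,2]<.06)&(L[:,0]>.039)&(L[:,0]<.056)&(L[:,1]>-.05)&(L[:,1]<.15)
  print(n,m.sum(),np.percentile(L[m,1],[1,5,50,95,99]).round(4) if m.sum() else '')
"
```

```text
t 19.85 tcp n,y,u [0.133  0.277  0.2681] F n,y,u [-0.63 -0.06  0.07]
side10 0 
top10 147 [-0.0445 -0.0154  0.0423  0.0622  0.0746]
```

View pics/top10.png

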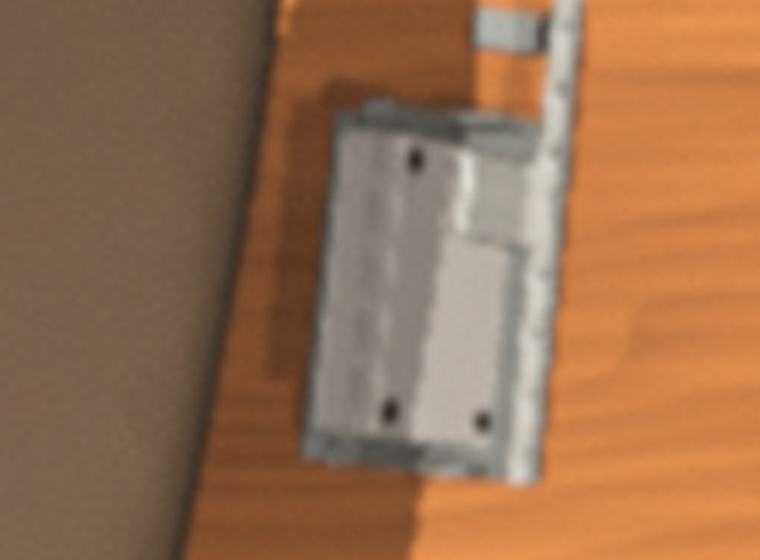

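View pics/side10.png

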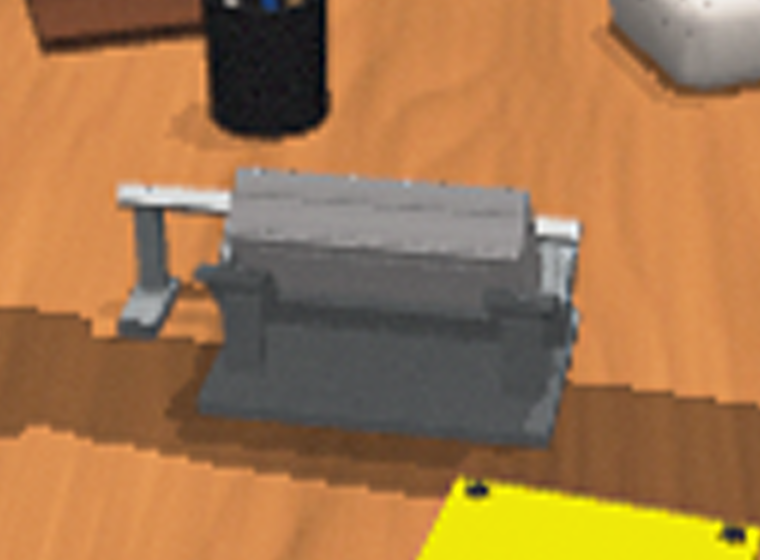

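```bash
python3 -c "
from look import *
for n in ('top6','top0','top10'):
  c=load(n);L=(cloud(c).reshape(-1,3)-COR)@np.stack([nh,yh,uh],1)
  m=(L[:,2]>.022)&(L[:,2]<.055)&(L[:,0]>.0435)&(L[:,0]<.053)&(L[:,1]>-.05)&(L[:,1]<.15)
  y=np.sort(L[m,1]);print(n,m.sum(),np.percentile(y,[2,5,25,50,75,95,98]).round(4))
# overlay of home plate on top10
c=load('top10');im=cv2.resize(c['img'][:,:,::-1],None,fx=7,fy=7,interpolation=cv2.INTER_CUBIC)
for q,col in((.07,(0,255,0)),(.06,(0,0,255))):
  B=np.stack([nh,yh,uh],1)
  cs=np.array([[.049,.115-q+sy*.02,u] for sy,u in((-1,.006),(1,.006),(1,.062),(-1,.062))])
  p=proj(c,COR+cs@B.T)*7+3;cv2.polylines(im,[p.astype(int)],True,col,1)
u,v=p.mean(0).astype(int);cv2.imwrite('pics/ov10.png',im[v-250:v+250,u-300:u+300])
"
```

```text
top6 88 [0.0865 0.0877 0.0954 0.1058 0.1149 0.1234 0.1247]
top0 92 [0.0865 0.087  0.0949 0.1048 0.1147 0.1228 0.1245]
top10 87 [0.025  0.026  0.0342 0.0444 0.054  0.0617 0.0632]
```

View pics/ov10.png

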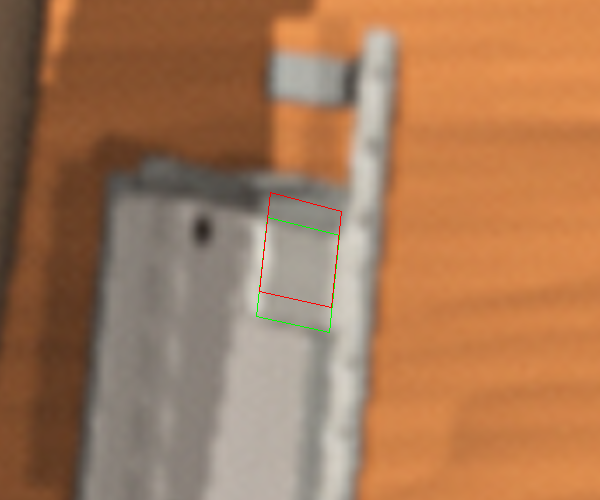

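The keeper moved 61 mm. Its plate centre is now at y≈44 mm and home is 45 mm, so it fills the green home outline. The box still sits flat and the arm is clear.

```bash
python3 -c "
from plant import ctrl
print(ctrl.get_state()['contact_force']);print(ctrl.sign_off())"
```

```text
[-0.31410627 -0.88301358  0.09240892]
the job is handed in; nothing more can be done
None
```

The stamp-pad box is seated lid side down in the grey holder with the keeper fully home, and I handed the job in at about 20 s; no verdict was reported.

I gripped the box across its 36 mm at 60–80 N and lifted it off the rest. I turned it 180° about the tool axis with the lid pinched shut, lowered it into the trough and let go. I then pushed the keeper from its +y end to the stop with the closed fingers.

- **Box:** after release, the camera depth put its top edge about 99 mm up the backrest (100 mm nominal). The lid face lay within about 1 mm of the backrest. The seam looked shut in the pictures; I did not measure its gap.
- **Keeper:** it moved about 61 mm and stopped hard at 9 N. The plate centre measured y ≈ 44 mm, against 45 mm at home.
- **Robot:** the arm was clear, and the force reading at hand-in was under 1 N.
- **Bystanders:** the pen cup looked unmoved in the last side view. I steered clear of the calculator and date stamp but did not measure them at the end.
- **Disagreement:** the two cameras differed by 3–5 mm on the holder's position. I used a value close to the top view's, and the floor contact and final seating bore it out to about 1–2 mm.

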